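# Hang a label roll on the turning roll tree

### The arm

A 6-joint arm with a two-finger parallel gripper is mounted at the origin on the work surface. World frame = base frame: x ahead of the robot, y to its left, z up, the work surface at z = 0. Lengths are in m, angles in rad, forces in N, time in s.
With the tool pointing down it reaches from about 0.225 to 0.875 m from the base axis. Payload 3.4 kg.
Tool frame: the origin (TCP) lies at the very end of the fingers, on their centre line; the grasp point (between the pads) lies manip.pinch_z behind it (manip.pinch_z is the distance from the TCP to the grasp point, in m); z points along the fingers, y is the direction in which the jaws open and shut (so a half turn about z gives the same grasp; the last joint's range is limited). The gripper opens to 85 mm and grips with 20 to 120 N. Pads are 22 mm wide; open, the fingers measure 114 mm over their backs; the gripper's body (76 mm by 85 mm) begins 54 mm behind the grasp point. The pads swing forward as they close: fully open they stand 13 mm farther back than shut.
Start: joints at [-1.295, 0.276, 1.505, -0, 1.361, -0.121], TCP at [0.222, -0.53, 0.231] pointing down, gripper open.
Joint ranges: [-2.89, 2.89], [-0.75, 2.08], [0.22, 2.7], [-1.18, 4.32], [0.11, 2.71], [-2.7, 2.7]. Speed limits (rad/s): [2.57, 2.57, 3.14, 3.14, 3.14, 3.14].

### API

Orientations are given as a unit quaternion [w, x, y, z].
In Python, from rig import manip, imaging, workorder gives the robot as it stands.
- The arm moves only by the tool apply_moves, never from a script. Its argument "moves" is one flat list of numbers, 7 for each row, row after row: the finger opening in m, from 0 to 0.0854, then the shift along the tool's x, y, z in m, then the turn, a rotation vector about the tool's x, y, z in rad. In form: [jaw, tx, ty, tz, rx, ry, rz, jaw, tx, ty, tz, rx, ry, rz, ...]. A call has exactly 8 rows; each row shifts and turns the pose as measured when the row begins, along the tool's axes as they then stand; what a row does not reach is not made up. A row lasts 1/12 s, in which the tool goes at most 41.7 mm and 7.16 degrees, less where a joint would pass 70% of its speed; a pose out of reach is approached as far as the arm can. A call with a gripper value outside its range is refused whole. The fingers move at their own pace and stop on an object; "newtons" is the grip in N (left out, the last holds). Time passes only in rows, so rows that do not move let the fingers close, or fill a call up. It gives the time, the measured TCP pose, the force and the opening at its end, in the units of the state.
- manip.get_state(): the state, without advancing time (a new reading comes with each control period).
- imaging.get_image(name): name is "side" or "top" or "wrist"; returns a dict with "image" (384x512x3 uint8, red, green, blue), "range_z" (384x512 float32, m along the optical axis (not along the pixel's ray), 0 where there is no reading), "fx", "fy", "cx", "cy" (pixels), "k1" (the pictures are not rectified: a ray, as slopes to the right and down, at radius r is drawn at 1 + k1 r^2 times it, then the intrinsics apply), "R" (3x3) and "t" (3): a world point X has camera coordinates R X + t. Camera axes: x right, y down, z forward; pixel columns grow to the right and rows downward; lengths in m; the calibration is good to about 2 mm. A picture is of the moment at which its call begins.
- workorder.sign_off(): hands the job in, once; it reports no verdict.
The state is a dict: "clock": time; "qpos": joint angles; "qd": joint speeds; "effort": joint torques, N m; "position": TCP position; "ee_rot": TCP orientation; "contact_force": force on the tool from outside, world axes, zero at the start; "moment": the same for the moment, N m; "width": finger opening in m.
Only numpy, scipy, OpenCV 4.12 (cv2) and the standard library are available. Lean on these libraries where they do the work, as an engineer would, in place of code of your own. Each camera call takes 0.05 s, during which the arm holds its last target.

### The job

Turn the label-roll tree by its arms until the empty spindle faces the robot, then pick up the full label roll with the two gold edge bands and slide it onto that spindle, through the drag of the red core locks, until it sits flush on the black flange and the locks have sprung out behind it. Turn and push gently, feeling for the stop (the roll telescopes and the spindle bends if shoved harder than about 30 N), let go, and leave the spindle facing the robot and everything else on the bench where it is.

Things in the scene. Friction and masses are not known exactly. Their poses are not given: they have to be found in the camera images.
- tree: label-roll tree: grey hub, 60 mm wide, that turns endlessly either way about the upright axis through its origin (on the axis, 82 mm above the bench, z up) and stays where left. Four spindles 90 degrees apart slope up and out, 20 degrees from vertical; three carry locked-on rolls 57 mm wide; the empty one points along the tree's -x. All within 130 mm of the axis and under 205 mm high
- stand: the tree's fixed foot: dark round base, 210 mm wide, 18 mm high, and a post up to the hub; origin on the tree's axis at bench height, its axes along the world's, -x towards the robot's side. The hub's top is 126 mm above the bench. Turning the tree takes a steady 0.16 to 0.25 N m (2 to 3 N at a spindle); it does not run on
- free_spindle (a point): the empty spindle's axis where its black flange's upper face (52 mm wide) stands at the middle setting: 82 mm from the tree's axis, 116 mm above the bench; z runs out and up along the spindle. Rod and flange are one piece, clamped in a socket up to 10 mm farther out or in than this point tells: its true place is not measured, find it by feel. Rod 23 mm thick for 53 mm, then a 15 mm cone to 11 mm
- spindle_tip (a point): centre of the free end of the empty spindle at its middle setting, z = 68 mm of free_spindle (true within 10 mm along the axis). The flange at the spindle's foot is cushioned: it gives 2 mm under 3 to 15 N, then stops hard
- lock_l (a joint): red sprung core lock on the empty spindle's +y side, crest 44.5 mm above the flange and 14.8 mm off the axis, sloping off to 38 and 63 mm above the flange. 0 = sprung out, negative (m) = squeezed in, about -0.0018 inside a roll's bore. The two locks together take an 8 to 13 N push to enter, then drag with about 6 N; as the roll comes to bear on the flange they spring out behind it
- lock_r (a joint): the like lock on the -y side, with the same values
- roll: the full label roll to hang: white, with a gold band near each edge, 58 mm wide, 40 mm long, bore 26 mm right through, about 0.16 kg. It lies flat on the bench (bore upright), origin at the centre of its underside, z along the bore; either end may go first
- roll_mid (a point): middle of the roll, on its bore's axis, 20 mm from either end; 20 mm above the flange when home
- core: bystander: an empty cardboard core, 33 mm across, 45 mm high, upright; origin at the centre of its underside
- puck: bystander: a black bottle puck, 52 mm across at the foot, 28 mm high; origin at the centre of its underside
- bottle0: bystander: amber bottle with white label and gold cap, 34 mm across, 105 mm high, standing; origin at the centre of its underside
- bottle1: bystander: like bottle0
- bottle2: bystander: like bottle0
Mind the look-alikes: they are no part of the job. Leave any green look-alike of the roll alone.

How it is judged:
On the way, in this order (a step that is already met when the one before it is completed fails the run):
1. the empty spindle faces the robot: its free end is over 80 mm nearer than the tree's axis to the robot's side (pointing within 40 degrees of -x) (x of spindle_tip in the frame of stand below -0.08 m), for 0.2 s.
2. the roll is home on the empty spindle (z of roll_mid in the frame of free_spindle between 0.006 and 0.034 m and x of roll_mid in the frame of free_spindle between -0.004 and 0.004 m and y of roll_mid in the frame of free_spindle between -0.004 and 0.004 m and angle between the z axis of roll and the z axis of free_spindle, either way round below 0.1 rad and value of joint each of lock_l, lock_r above -0.0009 m), for 0.2 s.
At the end, for the whole second after the job is handed in: The empty spindle faces the robot's side (within 40 degrees of -x); the roll is on it, released, at rest, its middle 6 to 34 mm along from free_spindle, within 4 mm of the axis and 0.1 rad of its direction, and both core locks have sprung out behind it (less than 0.9 mm in); the tree is at rest (all of step 2 and x of spindle_tip in the frame of stand below -0.08 m and linear speed of roll below 0.02 m/s and angular speed of tree below 0.05 rad/s); the robot touches nothing.
It fails at once if the roll is pressed on the tree harder than 30 N (contact force between roll and tree above 30 N).
It fails at once if the robot presses on the tree harder than 30 N (contact force between any of the fingers, the arm and tree above 30 N).
It fails at once if a bystander (core, puck, bottles) is moved more than 30 mm (distance of any of core, puck, bottle0, bottle1, bottle2 from where it was at the start of the episode above 0.03 m).
It also fails if it takes over 72 s, if anything falls off the work surface, if the arm or the gripper's body presses on something with over 40 N, if the wrist force passes 120 N, or if a joint passes its speed limit or range.

## Working session

There is one attempt and no reset: what is moved stays moved. The work goes in short steps, Python scripts to look and compute and a tool call to move; the robot and the scene stay as the last step left them, time stands still between calls to the robot, and variables do not carry over. Pictures are saved under pics/ and viewed, and the job is handed in when it is done.

Besides the shell and the picture viewer there is one more tool, called after "Call:" as name(argument=value, ...) on one line, values as JSON. apply_moves: Moves the arm, as the interface text tells. Its arguments: {"type":"object","properties":{"moves":{"type":"array"},"newtons":{"type":"number"}},"required":["moves"]}

```bash
ls; mkdir -p pics
cat > h.py <<'E'
import numpy as np, cv2
from rig import manip, imaging, workorder
from scipy.spatial.transform import Rotation as Ro
def R_of(q): return Ro.from_quat([q[1],q[2],q[3],q[0]])
def snap(n,f):
    d=imaging.get_image(n); cv2.imwrite('pics/%s.png'%f,d['image'][:,:,::-1]); 
    np.savez('pics/%s.npz'%f,**d); return d
def load(f): return dict(np.load('pics/%s.npz'%f))
def ray(d,u,v):
    K=np.array([[d['fx'],0,d['cx']],[0,d['fy'],d['cy']],[0,0,1]],float)
    p=cv2.undistortPoints(np.array([[[u,v]]],float),K,np.array([d['k1'],0,0,0],float))[0,0]
    return np.array([p[0],p[1],1.])
def px2w(d,u,v,z=None,n=2):
    """z: on world plane z ; else by depth"""
    r=ray(d,u,v); R=d['R'];t=d['t']
    if z is None:
        P=d['range_z'][int(v)-n:int(v)+n+1,int(u)-n:int(u)+n+1]; s=np.median(P[P>0])
    else:
        c=-R.T@t; w=R.T@r; s=(z-c[2])/w[2]
    return R.T@(r*s-t)
def proj(d,X):
    K=np.array([[d['fx'],0,d['cx']],[0,d['fy'],d['cy']],[0,0,1]],float)
    p=d['R']@np.asarray(X,float)+d['t']; x,y=p[:2]/p[2]; r2=x*x+y*y; k=1+d['k1']*r2
    return d['fx']*x*k+d['cx'],d['fy']*y*k+d['cy']
def st():
    s=manip.get_state(); 
    print('t %.2f'%s['clock'],'p',np.round(s['position'],4),'q',np.round(s['ee_rot'],4),'F',np.round(s['contact_force'],1),'M',np.round(s['moment'],2),'w %.4f'%s['width'],'j',np.round(s['qpos'],3)); return s
def crop(f,x0,y0,x1,y1,k,o):
    im=cv2.imread('pics/%s.png'%f)[y0:y1,x0:x1]; cv2.imwrite('pics/%s.png'%o,cv2.resize(im,None,fx=k,fy=k,interpolation=cv2.INTER_CUBIC))
E
python3 - <<'E'
from h import *
st(); print(manip.pinch_z, [a for a in dir(manip) if a[0]!='_'])
for n in ['side','top','wrist']:
    d=snap(n,n+'0'); print(n,-d['R'].T@d['t'])
a=[cv2.imread('pics/%s0.png'%n) for n in ['side','top']]
E
```

```text
pics
t 0.00 p [ 0.2221 -0.5298  0.2304] q [-9.000e-04  9.804e-01  1.971e-01 -0.000e+00] F [0.3 0.7 0.1] M [0.01 0.02 0.02] w 0.0852 j [-1.295  0.277  1.506  0.     1.361 -0.121]
0.0187 ['MotionError', 'get_state', 'pinch_z']
side [-0.08966914  0.6920034   0.71771553]
top [ 0.50262498 -0.02289701  1.14397933]
wrist [ 0.29852264 -0.49783988  0.3726252 ]
```

View pics/side0.png

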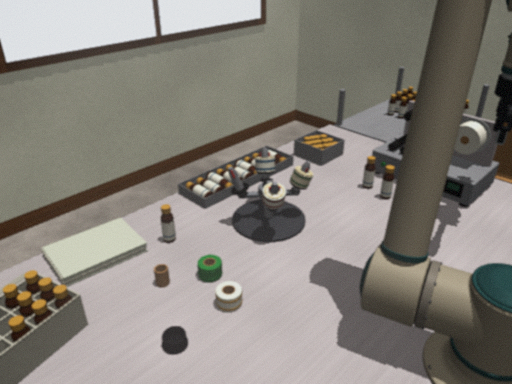

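View pics/top0.png

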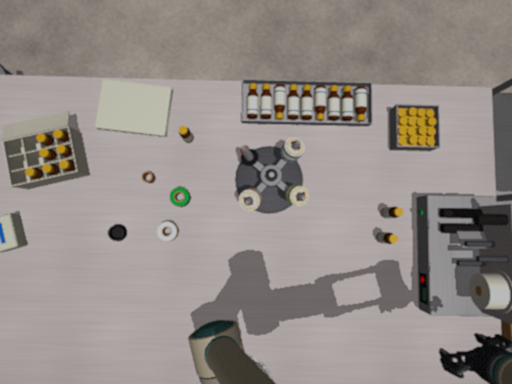

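View pics/wrist0.png

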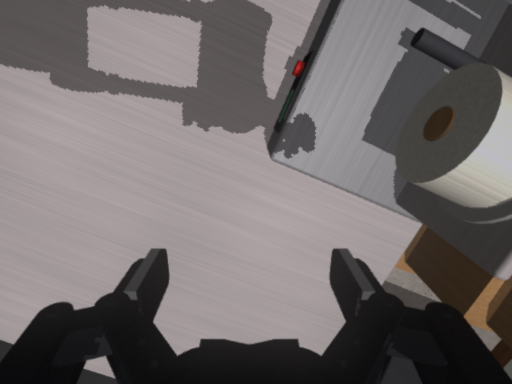

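Run:
```python
from h import *
d=load('top0')
for nm,u,v,z in [('base axis?',271,175,.126),('roll',168,231,.04),('green',180,196,.04),('core',148,177,.045),('puck',117,232,.028),('b0',184,131,.105),('b1',397,212,.105),('b2',390,239,.105),('footL',235,180,.018),('footR',303,180,.018),('tipempty',241,152,.18),('r1',294,148,.17),('r2',299,196,.17),('r3',250,201,.17)]:
    print(nm,np.round(px2w(d,u,v,z),3),'depth',np.round(px2w(d,u,v),3))
crop('top0',210,120,330,220,6,'c1'); crop('top0',100,160,210,250,6,'c2'); crop('side0',190,130,330,320,4,'c3')
```

```text
base axis? [ 0.633 -0.086  0.126] depth [ 0.633 -0.086  0.126]
roll [0.472 0.209 0.04 ] depth [0.471 0.217 0.003]
green [0.576 0.178 0.04 ] depth [0.579 0.185 0.001]
core [0.63  0.273 0.045] depth [0.635 0.285 0.001]
puck [0.467 0.362 0.028] depth [0.466 0.369 0.007]
b0 [0.756 0.161 0.105] depth [0.756 0.161 0.105]
b1 [ 0.538 -0.443  0.105] depth [ 0.538 -0.443  0.105]
b2 [ 0.462 -0.423  0.105] depth [ 0.462 -0.422  0.105]
footL [0.629 0.017 0.018] depth [0.63  0.017 0.009]
footR [ 0.634 -0.19   0.018] depth [ 0.635 -0.193  0.002]
tipempty [ 0.685 -0.003  0.18 ] depth [ 0.689 -0.002  0.163]
r1 [ 0.701 -0.143  0.17 ] depth [ 0.702 -0.144  0.165]
r2 [ 0.573 -0.158  0.17 ] depth [ 0.573 -0.157  0.174]
r3 [ 0.558 -0.029  0.17 ] depth [ 0.557 -0.029  0.175]
```

View pics/c1.png

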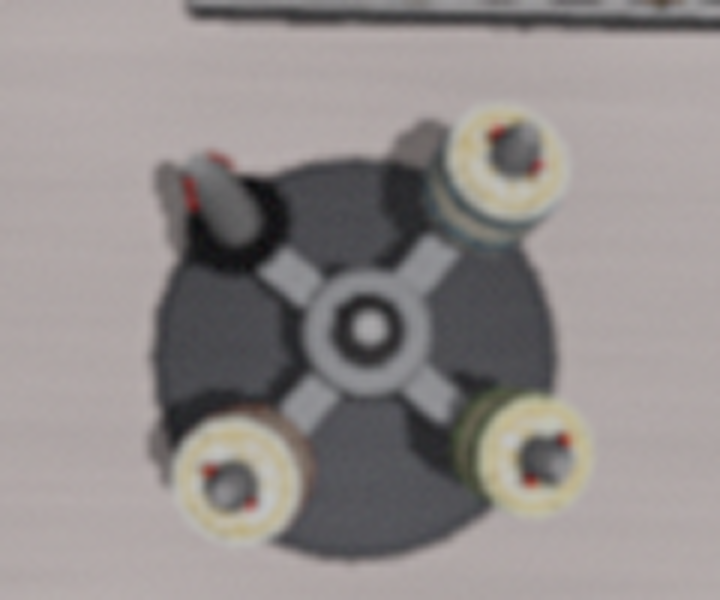

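View pics/c2.png

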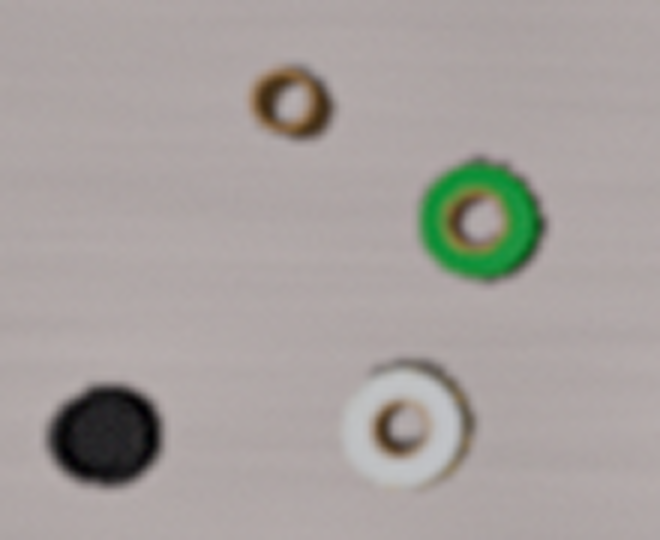

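View pics/c3.png

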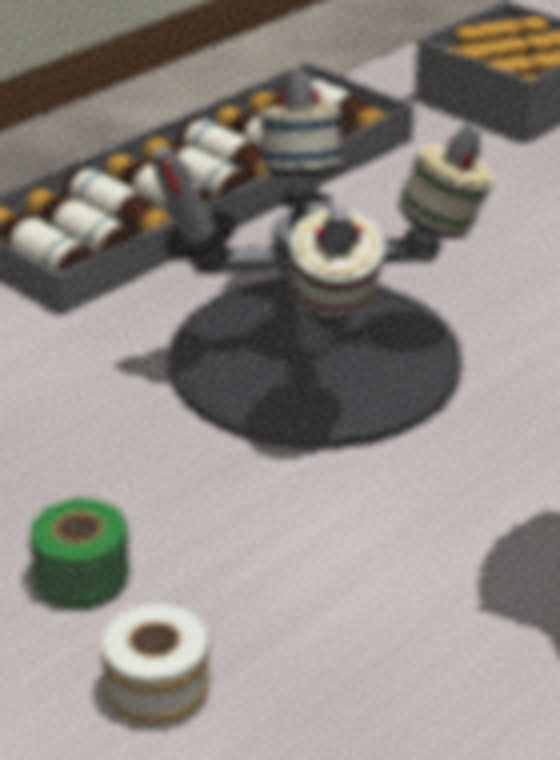

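```bash
cat >> h.py <<'E'
def Rt(psi,tilt=0):
    """tool rotation: x yaw psi(deg), z down, then tilt deg about world y-ish (z-> +x by tilt, for psi=0)"""
    p=np.radians(psi); B=np.array([[np.cos(p),np.sin(p),0],[np.sin(p),-np.cos(p),0],[0,0,-1.]])
    t=np.radians(tilt); T=Ro.from_euler('y',-t).as_matrix()
    return T@B
def goto(P,psi,tilt=0):
    s=st(); R=R_of(s['ee_rot']); d=R.inv().apply(np.asarray(P)-s['position']); rv=(R.inv()*Ro.from_matrix(Rt(psi,tilt))).as_rotvec()
    print('tool shift',np.round(d,4),'rotvec',np.round(rv,4),'rows>=',np.round(max(np.linalg.norm(d)/.0417,np.degrees(np.linalg.norm(rv))/7.16),1)); return d,rv
E
python3 - <<'E'
from h import *
d=load('top0')
A=px2w(d,271.5,174.7,.126); print('axis',A)
for u,v,z in [(244.2,146.7,.18),(249.7,157.5,.116),(241.7,151.7,.158),(247,146.7,.158)]:
    P=px2w(d,u,v,z); r=P-A; print(np.round(P,3),np.hypot(*r[:2]),np.degrees(np.arctan2(r[1],r[0])))
for u,v,z in [(294,148,.17),(299,196,.17),(250,201,.17)]:
    r=px2w(d,u,v,z)-A; print(np.hypot(*r[:2]),np.degrees(np.arctan2(r[1],r[0])))
print('roll',px2w(d,167.5,231.2,.04))
e=load('side0'); 
for X in [A,px2w(d,167.5,231.2,.04)]: print(proj(e,X))
print(Rt(0,20))
goto([.722,-.058,.23],-60)
E
```

```text
axis [ 0.63400055 -0.08711897  0.126     ]
[ 0.7   -0.011  0.18 ] 0.10054782975604926 49.26385858831047
[ 0.682 -0.026  0.116] 0.07790800124671267 51.54668822931042
[ 0.69  -0.004  0.158] 0.10023923144912535 55.78130526712813
[ 0.704 -0.018  0.158] 0.09844953336028336 44.451570379608214
0.08748710250386141 -39.93179038577726
0.09297343484333546 -130.7287028914527
0.09593565423398988 142.63621802331494
roll [0.47185585 0.21069816 0.04      ]
(np.float64(269.07990350018724), np.float64(181.46032552444245))
(np.float64(229.40161880068388), np.float64(288.88164574268984))
[[ 0.93969262  0.          0.34202014]
 [ 0.         -1.          0.        ]
 [ 0.34202014  0.         -0.93969262]]
t 0.15 p [ 0.2221 -0.5299  0.2306] q [-7.000e-04  9.804e-01  1.971e-01 -0.000e+00] F [-0.7 -0.7  0.1] M [ 0.01 -0.04 -0.01] w 0.0853 j [-1.295  0.276  1.506  0.     1.361 -0.121]
tool shift [ 0.6434 -0.2421  0.0011] rotvec [-1.3000e-03  9.0000e-04  1.4439e+00] rows>= 16.5
```

Call:
apply_moves(moves=[0, 0.037, -0.014, -0.004, 0, 0, 0, 0, 0.037, -0.014, -0.004, 0, 0, 0, 0, 0.037, -0.014, 0, 0, 0, 0, 0, 0.037, -0.014, 0, 0, 0, 0, 0, 0.037, -0.014, 0, 0, 0, 0, 0, 0.037, -0.014, 0, 0, 0, 0, 0, 0.037, -0.014, 0, 0, 0, 0, 0, 0.037, -0.014, 0, 0, 0, 0], newtons=40)

```text
clock: 0.82
position: [0.4546, -0.3115, 0.2347]
ee_rot: [-0.001, 0.982, 0.189, -0.003]
contact_force: [0.3, 0.6, 1.4]
width: -0.0002
```

Call:
apply_moves(moves=[0, 0.037, -0.014, 0, 0, 0, 0, 0, 0.037, -0.014, 0, 0, 0, 0, 0, 0.037, -0.014, 0, 0, 0, 0, 0, 0.037, -0.014, 0, 0, 0, 0, 0, 0.037, -0.014, 0, 0, 0, 0, 0, 0.037, -0.014, 0, 0, 0, 0, 0, 0.03, -0.011, 0, 0, 0, 0, 0, 0, 0, 0, 0, 0, 0.1])

```text
clock: 1.48
position: [0.6655, -0.111, 0.2302]
ee_rot: [-0.003, 0.99, 0.143, -0.003]
contact_force: [0.4, -0.4, 0.1]
width: 0.0
```

Call:
apply_moves(moves=[0, 0, 0, 0, 0, 0, 0.12, 0, 0, 0, 0, 0, 0, 0.12, 0, 0, 0, 0, 0, 0, 0.12, 0, 0, 0, 0, 0, 0, 0.12, 0, 0, 0, 0, 0, 0, 0.12, 0, 0, 0, 0, 0, 0, 0.12, 0, 0, 0, 0, 0, 0, 0.12, 0, 0, 0, 0, 0, 0, 0.12])

```text
clock: 2.15
position: [0.6668, -0.1053, 0.2238]
ee_rot: [-0.001, 0.937, -0.348, -0.009]
contact_force: [-0.4, -0.4, -0.0]
width: -0.0001
```

Run:
```python
from h import *
goto([.722,-.058,.23],-60)
```

```text
t 2.15 p [ 0.6668 -0.1053  0.2238] q [-0.0012  0.9374 -0.348  -0.0086] F [-0.4 -0.4 -0. ] M [0.   0.02 0.05] w -0.0001 j [-0.262  0.441  1.268  0.004  1.449  2.02 ]
tool shift [ 0.0109 -0.0718 -0.0066] rotvec [0.0066 0.0161 0.3363] rows>= 2.7
```

Call:
apply_moves(moves=[0, 0.0025, -0.018, -0.002, 0, 0, 0, 0, 0.0025, -0.018, -0.002, 0, 0, 0, 0, 0.0025, -0.018, -0.002, 0, 0, 0, 0, 0.0025, -0.018, -0.001, 0, 0, 0, 0, 0, 0, 0, 0, 0, 0.1, 0, 0, 0, 0, 0, 0, 0.1, 0, 0, 0, 0, 0, 0, 0.1, 0, 0, 0, 0, 0, 0, 0.03])

```text
clock: 2.82
position: [0.7224, -0.0549, 0.2252]
ee_rot: [0.002, 0.862, -0.506, -0.013]
contact_force: [0.1, -0.8, 0.6]
width: -0.0001
```

Run:
```python
from h import *
goto([.722,-.058,.146],-60)
snap('top','top1');snap('side','side1')
crop('top1',200,110,340,230,5,'d1');crop('side1',180,80,360,260,4,'d2')
```

```text
t 2.82 p [ 0.7224 -0.0549  0.2252] q [ 0.0019  0.8622 -0.5063 -0.013 ] F [ 0.1 -0.8  0.6] M [ 0.02 -0.05 -0.01] w -0.0001 j [-0.175  0.524  1.123  0.005  1.52   2.458]
tool shift [0.0041 0.0006 0.0791] rotvec [ 0.0163  0.0205 -0.0148] rows>= 1.9
```

View pics/d1.png

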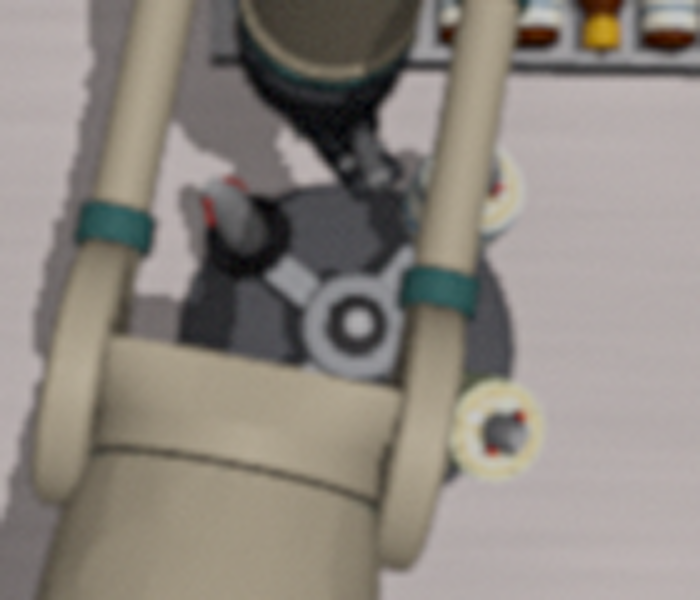

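View pics/d2.png

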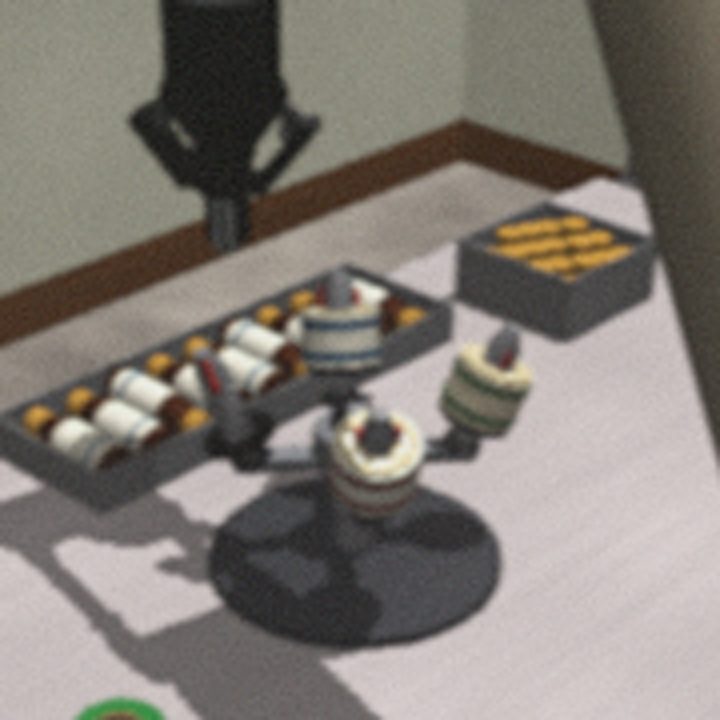

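The closed fingers stand over the gap between the empty spindle (side crop 220,390) and the next roll (340,330). I'll lower them now.

Call:
apply_moves(moves=[0, 0.001, 0, 0.018, 0, 0, 0, 0, 0.001, 0, 0.018, 0, 0, 0, 0, 0.001, 0, 0.018, 0, 0, 0, 0, 0.001, 0, 0.016, 0.005, 0.007, 0, 0, 0, 0, 0.01, 0.005, 0.007, 0, 0, 0, 0, 0.003, 0, 0, 0, 0, 0, 0, 0, 0, 0, 0, 0, 0, 0, 0, 0, 0, 0])

```text
clock: 3.58
position: [0.7223, -0.0586, 0.1386]
ee_rot: [0.001, 0.865, -0.501, -0.004]
contact_force: [0.2, 0.2, -0.2]
width: 0.0002
```

```bash
cat >> h.py <<'E'
AX=np.array([.634,-.087])
def pol():
    s=st(); r=s['position'][:2]-AX; x=R_of(s['ee_rot']).as_matrix()
    print('r %.4f phi %.1f z %.4f'%(np.hypot(*r),np.degrees(np.arctan2(r[1],r[0])),s['position'][2]),'psi %.1f'%np.degrees(np.arctan2(x[1,0],x[0,0])),'toolz',np.round(x[:,2],3))
E
python3 - <<'E'
from h import *
pol()
E
```

```text
t 3.58 p [ 0.7223 -0.0586  0.1386] q [ 0.0011  0.8655 -0.5009 -0.0041] F [ 0.2  0.2 -0.2] M [ 0.04 -0.08  0.02] w 0.0002 j [-1.770e-01  5.580e-01  1.276e+00  1.000e-03  1.316e+00  2.443e+00]
r 0.0928 phi 17.8 z 0.1386 psi -60.1 toolz [-0.008  0.002 -1.   ]
```

Call:
apply_moves(moves=[0, 0, 0, -0.006, 0, 0, 0, 0, -0.0048, -0.0009, 0, 0, 0, 0, 0, -0.0048, -0.0006, 0, 0, 0, 0, 0, -0.0048, -0.0003, 0, 0, 0, 0, 0, -0.0048, 0, 0, 0, 0, 0, 0, -0.0048, 0.0001, 0, 0, 0, -0.052, 0, -0.0048, 0.0001, 0, 0, 0, -0.052, 0, -0.0048, 0.0001, 0, 0, 0, -0.052])

```text
clock: 4.25
position: [0.7087, -0.0277, 0.151]
ee_rot: [-0.0, 0.903, -0.429, 0.001]
contact_force: [1.1, -0.9, -0.8]
width: -0.0003
```

Run:
```python
from h import *
pol()
```

```text
t 4.25 p [ 0.7087 -0.0277  0.151 ] q [-1.000e-04  9.034e-01 -4.289e-01  1.300e-03] F [ 1.1 -0.9 -0.8] M [-0.36 -0.15  0.01] w -0.0003 j [-1.370e-01  5.220e-01  1.311e+00 -1.000e-03  1.307e+00  2.321e+00]
r 0.0953 phi 38.4 z 0.1510 psi -50.8 toolz [ 0.003 -0.001 -1.   ]
```

Call:
apply_moves(moves=[0, -0.005, 0.0003, 0.001, 0, 0, -0.052, 0, -0.005, 0.0003, 0.001, 0, 0, -0.052, 0, -0.005, 0.0003, 0.001, 0, 0, -0.052, 0, -0.005, 0.0003, 0.001, 0, 0, -0.052, 0, -0.005, 0.0003, 0, 0, 0, -0.052, 0, -0.005, 0.0003, 0, 0, 0, -0.052, 0, -0.005, 0.0003, 0, 0, 0, -0.052, 0, -0.005, 0.0003, 0, 0, 0, -0.052])

```text
clock: 4.92
position: [0.6832, -0.0049, 0.1536]
ee_rot: [0.003, 0.975, -0.221, 0.016]
contact_force: [1.7, -1.0, -0.2]
width: 0.0002
```

Run:
```python
from h import *
pol()
```

```text
t 4.92 p [ 0.6832 -0.0049  0.1536] q [ 0.0032  0.9752 -0.2206  0.0156] F [ 1.7 -1.  -0.2] M [-0.19 -0.35  0.02] w 0.0002 j [-0.104  0.468  1.4   -0.011  1.244  1.915]
r 0.0957 phi 59.0 z 0.1536 psi -25.5 toolz [ 0.029 -0.013 -0.999]
```

Call:
apply_moves(moves=[0, -0.007, 0.0003, 0.002, 0, 0, -0.06, 0, -0.007, 0.0003, 0.002, 0, 0, -0.06, 0, -0.007, 0.0003, 0.002, 0, 0, -0.06, 0, -0.007, 0.0003, 0.001, 0, 0, -0.06, 0, -0.007, 0.0003, 0.001, 0, 0, -0.06, 0, -0.007, 0.0003, 0.001, 0, 0, -0.06, 0, -0.007, 0.0003, 0, 0, 0, -0.06, 0, -0.007, 0.0003, 0, 0, 0, -0.06])

```text
clock: 5.58
position: [0.6419, 0.0083, 0.154]
ee_rot: [0.009, 0.999, 0.032, 0.037]
contact_force: [3.0, -0.1, -0.6]
width: 0.0001
```

Run:
```python
from h import *
pol()
```

```text
t 5.58 p [0.6419 0.0083 0.154 ] q [0.0093 0.9988 0.0316 0.0368] F [ 3.  -0.1 -0.6] M [ 0.08 -0.39 -0.04] w 0.0001 j [-0.09   0.386  1.539 -0.01   1.141  1.422]
r 0.0957 phi 85.3 z 0.1540 psi 3.7 toolz [ 0.074 -0.016 -0.997]
```

Call:
apply_moves(moves=[0, -0.007, 0.0003, 0.001, 0.003, -0.015, -0.06, 0, -0.007, 0.0003, 0.001, 0.003, -0.015, -0.06, 0, -0.007, 0.0003, 0.001, 0.003, -0.015, -0.06, 0, -0.007, 0.0003, 0.001, 0.003, -0.015, -0.06, 0, -0.007, 0.0003, 0.001, 0, -0.015, -0.06, 0, -0.007, 0.0003, 0.001, 0, -0.015, -0.06, 0, -0.007, 0.0003, 0, 0, -0.015, -0.06, 0, -0.007, 0.0003, 0, 0, -0.015, -0.06])

```text
clock: 6.25
position: [0.5962, -0.0002, 0.1546]
ee_rot: [0.013, 0.96, 0.281, -0.011]
contact_force: [0.9, 2.0, -0.7]
width: 0.0
```

Run:
```python
from h import *
pol()
```

```text
t 6.25 p [ 5.962e-01 -2.000e-04  1.546e-01] q [ 0.0131  0.9597  0.2807 -0.0107] F [ 0.9  2.  -0.7] M [ 0.3  -0.36 -0.  ] w 0.0000 j [-0.097  0.365  1.569 -0.034  1.218  0.917]
r 0.0947 phi 113.5 z 0.1546 psi 32.6 toolz [-0.013 -0.031 -0.999]
```

Call:
apply_moves(moves=[0, -0.007, 0.0003, 0.001, 0, -0.008, -0.06, 0, -0.007, 0.0003, 0.001, 0, -0.008, -0.06, 0, -0.007, 0.0003, 0.001, 0, -0.008, -0.06, 0, -0.007, 0.0003, 0.001, 0, -0.008, -0.06, 0, -0.007, 0.0003, 0.001, 0, -0.008, -0.06, 0, -0.007, 0.0003, 0.001, 0, -0.008, -0.06, 0, -0.007, 0.0003, 0, 0, -0.008, -0.06, 0, -0.007, 0.0003, 0, 0, -0.008, -0.06])

```text
clock: 6.92
position: [0.5605, -0.029, 0.1557]
ee_rot: [0.016, 0.858, 0.512, -0.033]
contact_force: [0.8, 2.3, -0.5]
width: -0.0
```

Run:
```python
from h import *
pol()
snap('side','side2'); crop('side2',180,80,360,260,4,'d3')
snap('top','top2'); crop('top2',200,110,340,230,5,'d4')
```

```text
t 6.92 p [ 0.5605 -0.029   0.1557] q [ 0.0157  0.8583  0.5119 -0.0333] F [ 0.8  2.3 -0.5] M [ 0.43 -0.22 -0.03] w -0.0000 j [-0.133  0.329  1.625 -0.07   1.221  0.388]
r 0.0936 phi 141.7 z 0.1557 psi 61.6 toolz [-0.041 -0.061 -0.997]
```

View pics/d3.png

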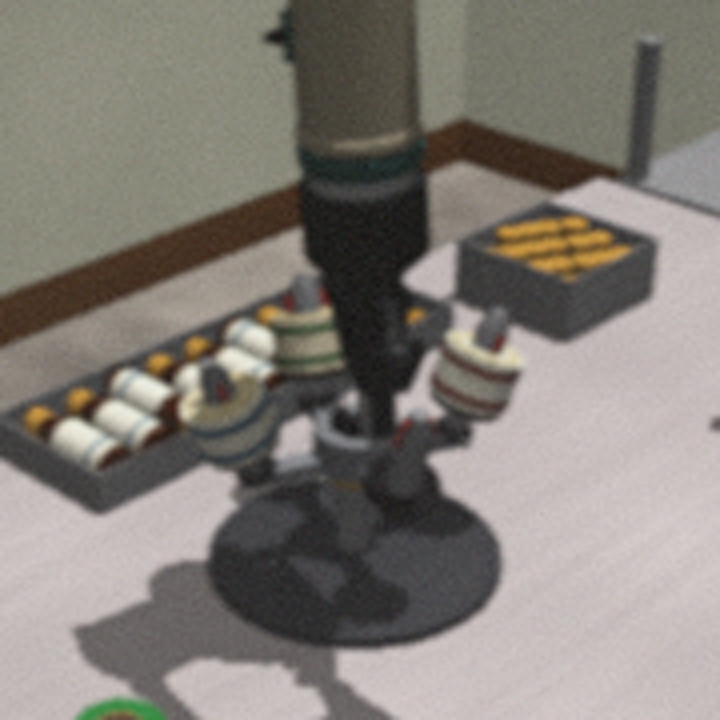

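View pics/d4.png

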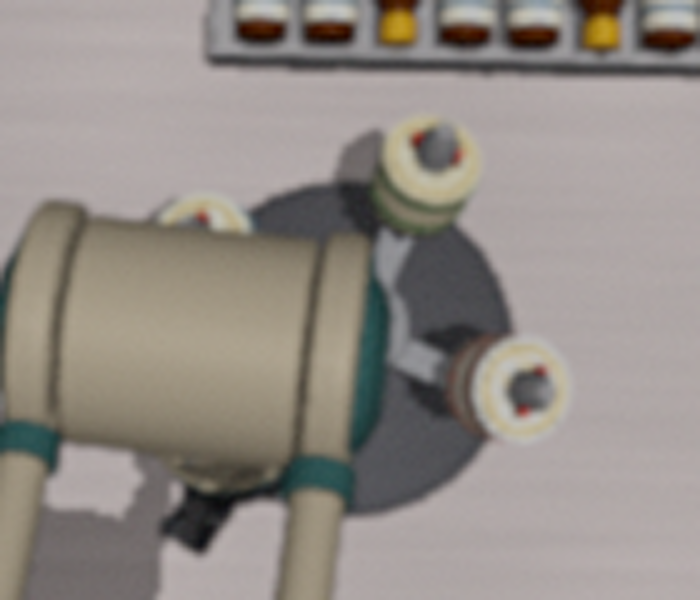

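Run:
```python
from h import *
d=load('top2')
for u,v,e in [(200+431/5,110+157/5,180),(200+519/5,110+390/5,-90+180+180)]:
    r=px2w(d,u,v,.17)[:2]-AX; print(np.hypot(*r),np.degrees(np.arctan2(r[1],r[0])))
```

```text
0.0915225026717511 -22.684704099098955
0.09192229249031705 -115.2913692704356
```

Call:
apply_moves(moves=[0, -0.007, 0.0001, 0.001, 0, 0.01, -0.06, 0, -0.007, 0.0001, 0.001, 0, 0.01, -0.06, 0, -0.007, 0.0001, 0.001, 0, 0.01, -0.06, 0, -0.007, 0.0001, 0.001, 0, 0.01, -0.06, 0, -0.006, 0.0001, 0.001, 0, 0.01, -0.05, 0, -0.005, 0.0001, 0.001, 0, 0.01, -0.04, 0, -0.003, 0, 0, 0, 0.005, -0.02, 0, 0, 0, 0, 0, 0, 0])

```text
clock: 7.68
position: [0.5477, -0.0609, 0.1557]
ee_rot: [-0.009, 0.756, 0.654, 0.0]
contact_force: [0.6, 0.0, -0.3]
width: -0.0001
```

Run:
```python
from h import *
pol()
d=snap('top','top3'); crop('top3',200,110,340,230,5,'d5')
```

```text
t 7.68 p [ 0.5477 -0.0609  0.1557] q [-9.500e-03  7.565e-01  6.540e-01  1.000e-04] F [ 0.6  0.  -0.3] M [ 0.   -0.05 -0.  ] w -0.0001 j [-0.245  0.301  1.666  0.012  1.19  -0.104]
r 0.0901 phi 163.2 z 0.1557 psi 81.7 toolz [-0.012  0.015 -1.   ]
```

View pics/d5.png

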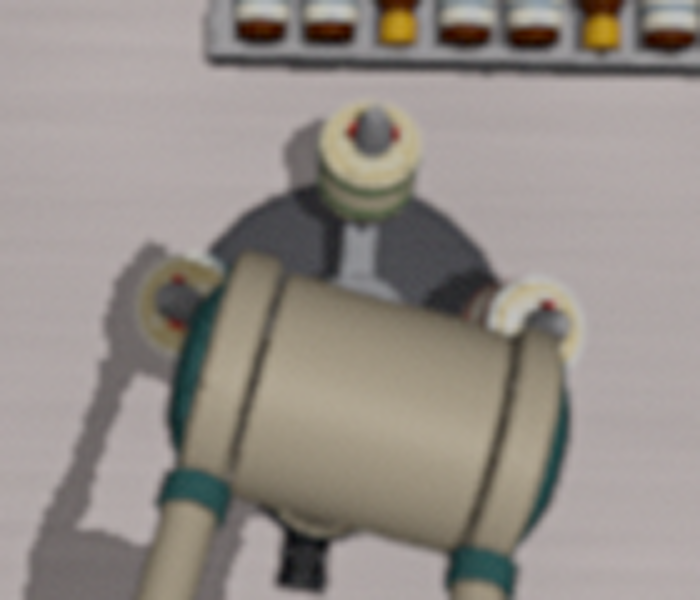

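Call:
apply_moves(moves=[0, 0.006, 0, 0, 0, 0, 0, 0, 0.004, 0, -0.02, 0, 0, 0, 0, 0, 0, -0.03, 0, 0, 0, 0.06, 0, 0, -0.03, 0, 0, 0.1, 0.085, 0, 0, -0.03, 0, 0, 0.12, 0.085, 0, 0, 0, 0, 0, 0.12, 0.085, 0, 0, 0, 0, 0, 0.12, 0.085, 0, 0, 0, 0, 0, 0.12])

```text
clock: 8.4
position: [0.5497, -0.0464, 0.2701]
ee_rot: [-0.01, 0.917, 0.398, -0.005]
contact_force: [-0.5, 0.0, 0.3]
width: 0.0604
```

Run:
```python
from h import *
goto([.472,.211,.2],0)
```

```text
t 8.40 p [ 0.5497 -0.0464  0.2701] q [-0.0097  0.9174  0.3977 -0.0052] F [-0.5  0.   0.3] M [-0.02 -0.03 -0.02] w 0.0604 j [-0.217  0.232  1.471  0.01   1.459  0.535]
tool shift [ 0.1349 -0.2311  0.0749] rotvec [-0.02    0.0107  0.8181] rows>= 6.7
```

Call:
apply_moves(moves=[0.085, 0.019, -0.033, 0.008, 0, 0, 0, 0.085, 0.019, -0.033, 0.008, 0, 0, 0, 0.085, 0.019, -0.033, 0.008, 0, 0, 0, 0.085, 0.019, -0.033, 0.008, 0, 0, 0, 0.085, 0.019, -0.033, 0.008, 0, 0, 0, 0.085, 0.019, -0.033, 0.008, 0, 0, 0, 0.085, 0.019, -0.033, 0.008, 0, 0, 0, 0.085, 0, 0, 0, 0, 0, 0.12])

```text
clock: 9.07
position: [0.4715, 0.2225, 0.216]
ee_rot: [-0.007, 0.943, 0.332, -0.004]
contact_force: [1.0, -0.3, 0.8]
width: 0.0852
```

Call:
apply_moves(moves=[0.085, 0, 0, 0, 0, 0, 0.12, 0.085, 0, 0, 0, 0, 0, 0.12, 0.085, 0, 0, 0, 0, 0, 0.12, 0.085, 0, 0, 0, 0, 0, 0.12, 0.085, 0, 0, 0, 0, 0, 0.12, 0.085, 0, 0, 0, 0, 0, 0.12, 0.085, 0, 0, 0, 0, 0, 0, 0.085, 0, 0, 0, 0, 0, 0])

```text
clock: 9.73
position: [0.4646, 0.2327, 0.2143]
ee_rot: [-0.004, 0.999, -0.035, -0.008]
contact_force: [-0.7, -0.5, 0.3]
width: 0.0851
```

Run:
```python
from h import *
goto([.472,.211,.1],0)
d=snap('top','top4'); crop('top4',100,110,340,250,3,'e1')
d=snap('wrist','wr4')
```

```text
t 9.73 p [0.4646 0.2327 0.2143] q [-0.004   0.9994 -0.0348 -0.0082] F [-0.7 -0.5  0.3] M [-0.01  0.03 -0.03] w 0.0851 j [0.321 0.209 1.641 0.014 1.304 1.958]
tool shift [0.0108 0.022  0.114 ] rotvec [-0.0081  0.0164 -0.0697] rows>= 2.8
```

View pics/e1.png

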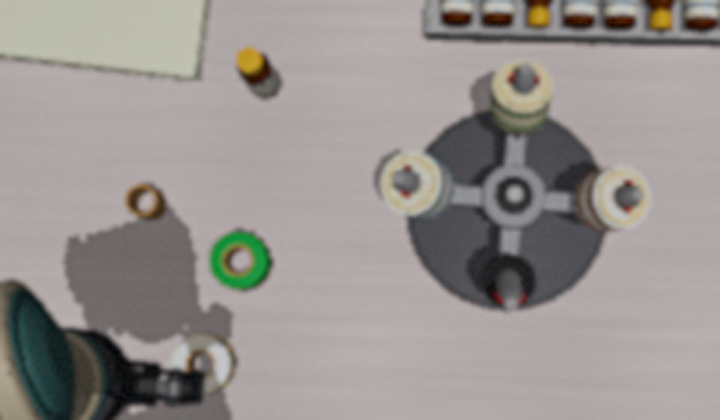

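View pics/wr4.png

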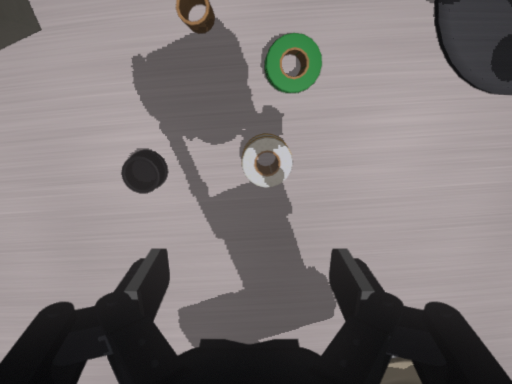

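Run:
```python
from h import *
crop('wr4',220,110,320,210,6,'e2'); crop('top4',230,120,310,220,6,'e3')
d=load('wr4'); print('roll',px2w(d,267.5,166,.04))
```

```text
roll [0.46913559 0.21299628 0.04      ]
```

View pics/e2.png

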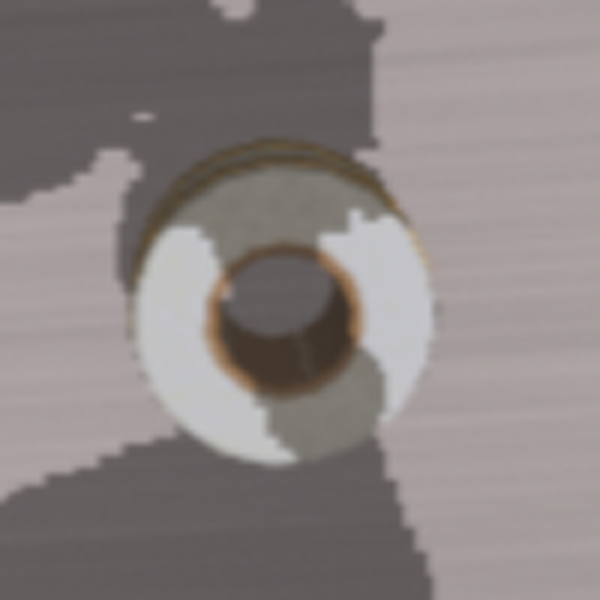

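View pics/e3.png

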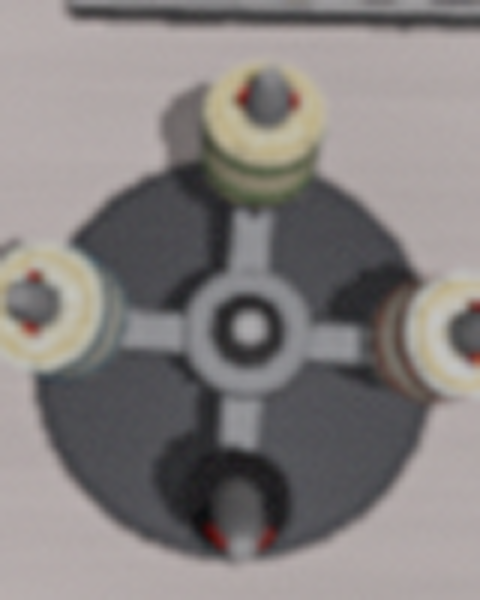

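Run:
```python
from h import *
d=load('top4')
f=lambda u,v:(230+u/6,120+v/6)
w=lambda u,v,z:px2w(d,*f(u,v),z)
A=w(248,329,.126)
print('axis',A)
ang=lambda a,b:np.degrees(np.arctan2(a[1]-b[1],a[0]-b[0]))
print('spoke x',ang(w(240,410,.11),w(253,230,.11)),'spoke y',ang(w(150,331,.11),w(335,341,.11)))
for p in [(240,557,.18),(239.5,538,.158),(240,490,.116)]: 
    P=w(*p); print(np.round(P,3),ang(P,A),np.hypot(*(P-A)[:2]))
print('locks',ang(w(216,537,.158),w(263,540,.158)))
print('opp',ang(w(268,95,.18),A))
print('roll', px2w(load('wr4'),267.3,162.5,.04))
goto([.4715,.2115,.06],0)
```

```text
axis [ 0.6336206  -0.08666371  0.126     ]
spoke x 176.6957283957807 spoke y 88.04955184902606
[ 0.527 -0.081  0.18 ] 177.05319965824344 0.1062858728097275
[ 0.536 -0.082  0.158] 177.36496868442333 0.09730376820357216
[ 0.56  -0.085  0.116] 178.4198417513737 0.07365248316163649
locks 87.39563030383182
opp -2.3535221688796337
roll [0.47320468 0.21302037 0.04      ]
t 9.83 p [0.4647 0.2326 0.2143] q [-0.0041  0.9993 -0.035  -0.0082] F [ 0.7 -1.1  0.3] M [-0.01 -0.01  0.02] w 0.0851 j [0.321 0.209 1.641 0.014 1.304 1.958]
tool shift [0.0108 0.0217 0.154 ] rotvec [-0.0081  0.0163 -0.07  ] rows>= 3.7
```

Call:
apply_moves(moves=[0.085, 0.003, 0.006, 0, 0, 0.004, -0.02, 0.085, 0.003, 0.006, 0, 0, 0.004, -0.02, 0.085, 0.003, 0.006, 0.02, 0, 0.004, -0.02, 0.085, 0.003, 0.005, 0.03, 0, 0.004, -0.015, 0.085, 0, 0, 0.03, 0, 0, 0, 0.085, 0, 0, 0.03, 0, 0, 0, 0.085, 0, 0, 0.02, 0, 0, 0, 0.085, 0, 0, 0, 0, 0, 0])

```text
clock: 10.5
position: [0.4801, 0.2108, 0.0831]
ee_rot: [-0.005, 1.0, 0.011, 0.006]
contact_force: [-0.7, -0.2, 0.5]
width: 0.0852
```

Run:
```python
from h import *
goto([.472,.212,.006],0)
snap('wrist','wr5')
```

```text
t 10.50 p [0.4801 0.2108 0.0831] q [-0.0053  0.9999  0.0114  0.0059] F [-0.7 -0.2  0.5] M [-0.05 -0.01 -0.03] w 0.0852 j [0.276 0.323 1.844 0.009 0.96  1.819]
tool shift [-0.009  -0.0005  0.077 ] rotvec [-0.0106 -0.0119  0.0228] rows>= 1.9
```

View pics/wr5.png

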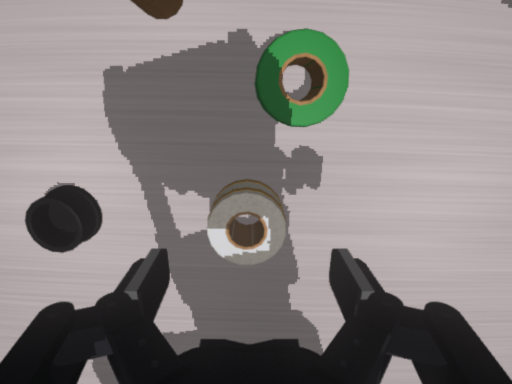

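Run:
```python
from h import *
print('roll', px2w(load('wr5'),246.5,229,.04))
```

```text
roll [0.47392134 0.21325189 0.04      ]
```

Call:
apply_moves(moves=[0.085, -0.004, -0.001, 0.012, -0.005, -0.006, 0.01, 0.085, -0.003, -0.001, 0.015, -0.005, -0.006, 0.01, 0.085, 0, 0, 0.015, 0, 0, 0, 0.085, 0, 0, 0.015, 0, 0, 0, 0.085, 0, 0, 0.012, 0, 0, 0, 0.085, 0, 0, 0.004, 0, 0, 0, 0.085, 0, 0, 0, 0, 0, 0, 0.085, 0, 0, 0, 0, 0, 0])

```text
clock: 11.22
position: [0.482, 0.2172, 0.0167]
ee_rot: [-0.003, 1.0, 0.002, 0.01]
contact_force: [0.4, 0.1, 0.5]
width: 0.0849
```

Run:
```python
from h import *
goto([.473,.2125,.006],0)
```

```text
t 11.22 p [0.482  0.2172 0.0167] q [-0.0027  0.9999  0.0017  0.0096] F [0.4 0.1 0.5] M [-0.03  0.06  0.06] w 0.0849 j [ 0.292  0.412  1.915 -0.     0.795  1.859]
tool shift [-0.0092  0.0047  0.0105] rotvec [-0.0055 -0.0191  0.0035] rows>= 0.4
```

Call:
apply_moves(moves=[0.085, -0.004, 0.002, 0.002, -0.003, -0.01, 0, 0.085, -0.003, 0.0015, 0.002, -0.003, -0.009, 0, 0.085, -0.002, 0.001, 0.002, 0, 0, 0, 0.085, -0.0005, 0, 0.002, 0, 0, 0, 0.085, 0, 0, 0.001, 0, 0, 0, 0.085, 0, 0, 0, 0, 0, 0, 0.085, 0, 0, 0, 0, 0, 0, 0.085, 0, 0, 0, 0, 0, 0])

```text
clock: 11.88
position: [0.4741, 0.213, 0.0105]
ee_rot: [-0.0, 1.0, 0.002, 0.003]
contact_force: [-0.5, 0.8, 0.8]
width: 0.0851
```

Run:
```python
from h import *
goto([.473,.2125,.006],0)
snap('wrist','wr6'); snap('side','side6'); crop('side6',170,220,310,340,5,'f1')
```

```text
t 11.88 p [0.4741 0.213  0.0105] q [-4.0e-04  1.0e+00  1.8e-03  2.6e-03] F [-0.5  0.8  0.8] M [-0.04  0.02  0.  ] w 0.0851 j [ 2.890e-01  4.160e-01  1.929e+00 -1.000e-03  7.910e-01  1.857e+00]
tool shift [-0.0012  0.0005  0.0045] rotvec [-0.0008 -0.0053  0.0035] rows>= 0.1
```

View pics/wr6.png

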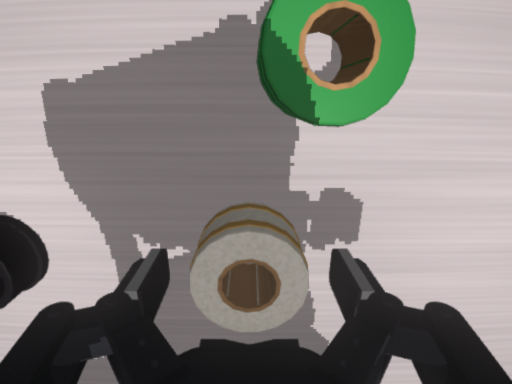

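View pics/f1.png

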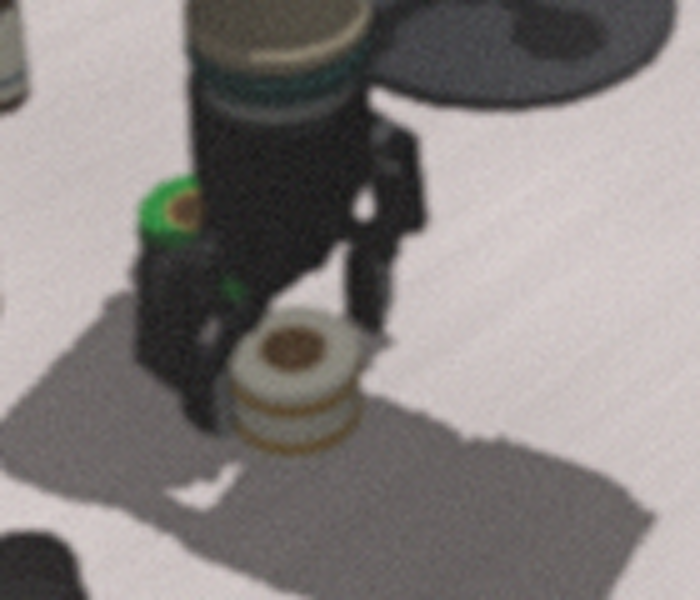

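Run:
```python
from h import *
print('roll', px2w(load('wr6'),249,286,.04))
```

```text
roll [0.47284223 0.21340079 0.04      ]
```

Call:
apply_moves(moves=[0.085, -0.0008, 0, 0.002, 0, -0.004, 0, 0.085, 0, 0, 0, 0, 0, 0, 0.05, 0, 0, 0, 0, 0, 0, 0.05, 0, 0, 0, 0, 0, 0, 0.05, 0, 0, 0, 0, 0, 0, 0.05, 0, 0, 0, 0, 0, 0, 0.05, 0, 0, 0, 0, 0, 0, 0.05, 0, 0, 0, 0, 0, 0], newtons=40)

```text
clock: 12.65
position: [0.4736, 0.2132, 0.0086]
ee_rot: [-0.0, 1.0, 0.002, 0.001]
contact_force: [0.6, 0.1, 0.9]
width: 0.0562
```

Run:
```python
from h import *
goto([.473,.2125,.15],0)
snap('side','side7'); crop('side7',170,220,310,340,5,'f2')
```

```text
t 12.65 p [0.4736 0.2132 0.0086] q [-5.0e-04  1.0e+00  1.7e-03  6.0e-04] F [0.6 0.1 0.9] M [ 0.   -0.03 -0.02] w 0.0562 j [2.890e-01 4.200e-01 1.929e+00 1.000e-03 7.910e-01 1.855e+00]
tool shift [-0.0004  0.0005 -0.1414] rotvec [-0.0009 -0.0012  0.0034] rows>= 3.4
```

View pics/f2.png

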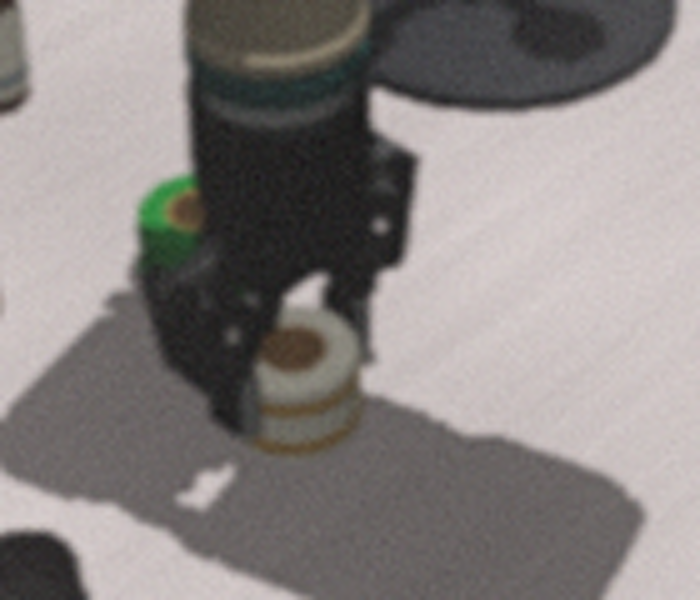

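```bash
cat >> h.py <<'E'
AZ=-2.7
Dv=Ro.from_euler('z',AZ,degrees=True).apply([-np.sin(np.radians(20)),0,np.cos(np.radians(20))])
Fs=np.array([*(AX+.082*Ro.from_euler('z',AZ,degrees=True).apply([-1,0,0])[:2]),.116])
RI=Ro.from_euler('z',AZ,degrees=True).as_matrix()@Rt(0,20)
def gospin(h,off=(0,0),k=.0086):
    """tcp so that roll's lower face is h along spindle from nominal flange; off: lateral shift in tool x,y"""
    s=st(); R=R_of(s['ee_rot']); P=Fs+(h+k)*Dv+RI[:,0]*off[0]+RI[:,1]*off[1]
    d=R.inv().apply(P-s['position']); rv=(R.inv()*Ro.from_matrix(RI)).as_rotvec()
    e=RI.T@(s['position']-Fs)
    print('now: lat',np.round(e[:2],4),'h %.4f'%(-e[2]-k),'F tool',np.round(R.inv().apply(s['contact_force']),1))
    print('target',np.round(P,4),'shift',np.round(d,4),'rotvec',np.round(rv,4))
E
python3 - <<'E'
from h import *
print(Fs,Dv); gospin(.095)
E
```

```text
[ 0.55209103 -0.08313727  0.116     ] [-0.34164046  0.01611136  0.93969262]
t 12.70 p [0.4736 0.2132 0.0086] q [-5.0e-04  1.0e+00  1.7e-03  6.0e-04] F [-0.1  0.2 -0.3] M [-0.02 -0.03 -0.01] w 0.0561 j [2.890e-01 4.200e-01 1.929e+00 1.000e-03 7.910e-01 1.855e+00]
now: lat [-0.1235 -0.2923] h -0.0779 F tool [-0.1 -0.2  0.3]
target [ 0.5167 -0.0815  0.2134] shift [ 0.0424  0.2946 -0.205 ] rotvec [-0.0098  0.3478  0.0498]
```

Call:
apply_moves(moves=[0.05, 0, 0, -0.01, 0, 0, 0, 0.05, 0, 0, -0.02, 0, 0, 0, 0.05, 0, 0, -0.035, 0, 0, 0, 0.05, 0, 0, -0.04, 0, 0, 0, 0.05, 0, 0, -0.04, 0, 0, 0, 0.05, 0, 0, -0.04, 0, 0, 0, 0.05, 0, 0, -0.04, 0, 0, 0, 0.05, 0, 0, -0.03, 0, 0, 0])

```text
clock: 13.37
position: [0.4666, 0.2109, 0.2689]
ee_rot: [0.003, 1.0, 0.002, -0.011]
contact_force: [0.4, -0.5, -1.3]
width: 0.0565
```

Run:
```python
from h import *
gospin(.135)
snap('side','side8'); crop('side8',150,50,400,320,2.2,'f3')
```

```text
t 13.37 p [0.4666 0.2109 0.2689] q [ 0.0028  0.9999  0.0017 -0.0107] F [ 0.4 -0.5 -1.3] M [ 0.02 -0.08 -0.01] w 0.0565 j [2.880e-01 1.730e-01 1.551e+00 1.000e-03 1.440e+00 1.855e+00]
now: lat [-0.041  -0.2897] h 0.1691 F tool [0.5 0.5 1.3]
target [ 0.503  -0.0808  0.2509] shift [0.0359 0.2917 0.0189] rotvec [-0.0027  0.3703  0.0511]
```

View pics/f3.png

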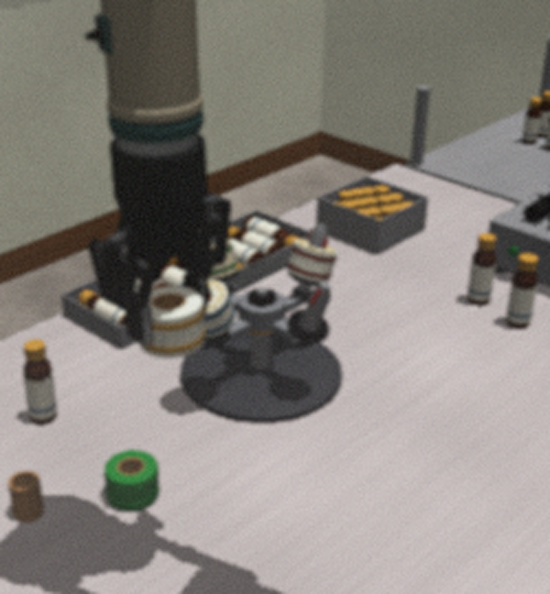

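Call:
apply_moves(moves=[0.05, 0.004, 0.038, 0, 0, 0, 0, 0.05, 0.004, 0.038, 0, 0, 0, 0, 0.05, 0.004, 0.038, 0, 0, 0, 0, 0.05, 0.004, 0.038, 0, 0, 0, 0, 0.05, 0.004, 0.038, 0, 0, 0, 0, 0.05, 0.004, 0.038, 0, 0, 0, 0, 0.05, 0.004, 0.036, 0, 0, 0, 0, 0.05, 0, 0.02, 0, 0, 0, 0])

```text
clock: 14.08
position: [0.5005, -0.0762, 0.2827]
ee_rot: [-0.001, 1.0, 0.009, 0.003]
contact_force: [-0.5, 0.7, -0.9]
width: 0.0562
```

Call:
apply_moves(moves=[0.05, 0, 0, 0, 0, 0.08, 0.01, 0.05, 0, 0, 0, 0, 0.08, 0.01, 0.05, 0, 0, 0, 0, 0.08, 0.01, 0.05, 0, 0, 0, 0, 0.08, 0.01, 0.05, 0, 0, 0, 0, 0.05, 0.01, 0.05, 0, 0, 0, 0, 0, 0, 0.05, 0, 0, 0, 0, 0, 0, 0.05, 0, 0, 0, 0, 0, 0])

```text
clock: 14.75
position: [0.4966, -0.0831, 0.2802]
ee_rot: [-0.001, 0.982, -0.023, 0.19]
contact_force: [-0.8, 0.1, -1.4]
width: 0.056
```

Run:
```python
from h import *
gospin(.115)
```

```text
t 14.75 p [ 0.4966 -0.0831  0.2802] q [-0.0014  0.9815 -0.0225  0.1899] F [-0.8  0.1 -1.4] M [0.03 0.3  0.04] w 0.0560 j [-0.41  -0.057  1.839  0.17   1.012  1.142]
now: lat [0.0041 0.0026] h 0.1647 F tool [-1.3 -0.   1. ]
target [ 0.5099 -0.0811  0.2321] shift [-0.0057 -0.002   0.0496] rotvec [-0.0118 -0.0329 -0.0008]
```

Call:
apply_moves(moves=[0.05, -0.001, -0.0005, 0.008, -0.003, -0.008, 0, 0.05, -0.001, -0.0005, 0.008, -0.003, -0.008, 0, 0.05, -0.001, -0.0005, 0.008, -0.003, -0.008, 0, 0.05, -0.001, -0.0005, 0.008, -0.003, -0.008, 0, 0.05, -0.001, 0, 0.008, 0, 0, 0, 0.05, 0, 0, 0.006, 0, 0, 0, 0.05, 0, 0, 0, 0, 0, 0, 0.05, 0, 0, 0, 0, 0, 0])

```text
clock: 15.42
position: [0.513, -0.0805, 0.2289]
ee_rot: [0.004, 0.985, -0.022, 0.169]
contact_force: [0.5, -0.3, -1.0]
width: 0.0558
```

Run:
```python
from h import *
gospin(.095)
snap('side','side9'); crop('side9',200,100,340,240,5,'g1')
snap('wrist','wr9')
```

```text
t 15.42 p [ 0.513  -0.0805  0.2289] q [ 0.0039  0.9853 -0.0217  0.1695] F [ 0.5 -0.3 -1. ] M [0.04 0.25 0.03] w 0.0558 j [-0.365  0.022  1.88   0.132  0.919  1.187]
now: lat [ 0.0018 -0.0008] h 0.1108 F tool [0.2 0.3 1.1]
target [ 0.5167 -0.0815  0.2134] shift [-0.0017  0.0008  0.0159] rotvec [-0.0007  0.0084  0.0029]
```

View pics/g1.png

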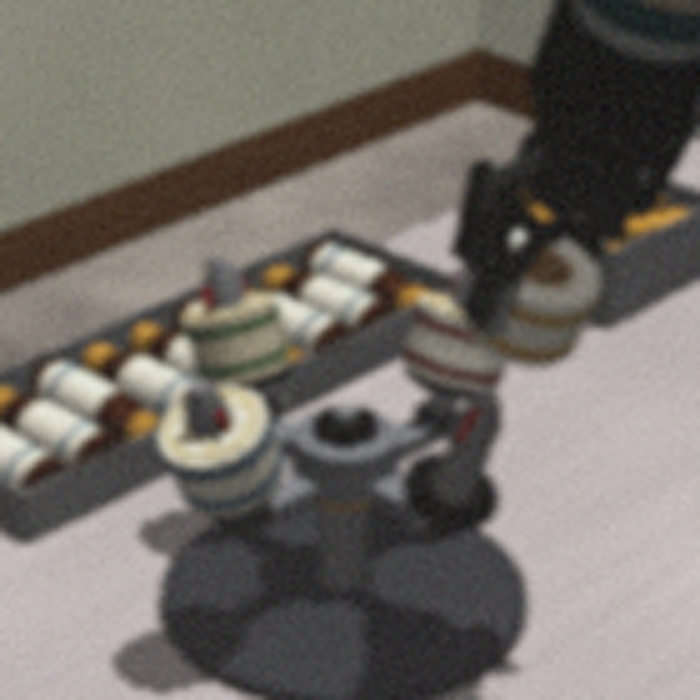

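View pics/wr9.png

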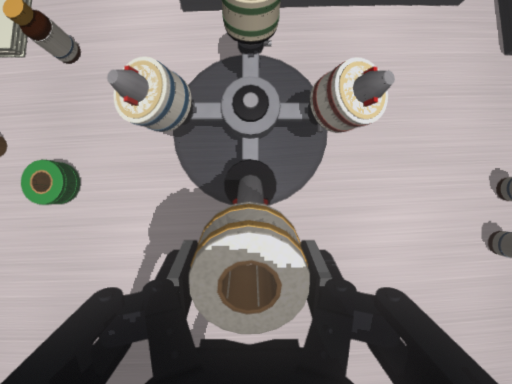

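Run:
```python
from h import *
d=load('side9'); s=manip.get_state(); R=R_of(s['ee_rot']).as_matrix(); p=s['position']
k=6;x0,y0,x1,y1=255,120,355,220
im=cv2.resize(d['image'][y0:y1,x0:x1,::-1],None,fx=k,fy=k,interpolation=cv2.INTER_CUBIC)
def P(X): u,v=proj(d,X); return int((u-x0+.5)*k),int((v-y0+.5)*k)
for h in (0,.053,.068): cv2.circle(im,P(Fs+h*Dv),4,(0,255,255),-1)
def circ(c,ax,r,col):
    a=ax[:,0];b=ax[:,1]
    pts=[P(c+r*(a*np.cos(t)+b*np.sin(t))) for t in np.linspace(0,2*np.pi,60)]
    cv2.polylines(im,[np.array(pts)],True,col,1)
circ(Fs,RI,.026,(0,255,255))
circ(Fs+.053*Dv,RI,.0115,(0,255,255)); circ(Fs+.068*Dv,RI,.0055,(0,255,255))
b=p+R[:,2]*.0086
for q in (0,-.04): circ(b+R[:,2]*q,R,.029,(0,255,0))
circ(b-.04*R[:,2],R,.013,(0,255,0))
cv2.imwrite('pics/g2.png',im)
d=load('wr9');x0,y0,x1,y1=180,140,320,340;k=3
im=cv2.resize(d['image'][y0:y1,x0:x1,::-1],None,fx=k,fy=k,interpolation=cv2.INTER_CUBIC)
for q in (0,-.04): circ(b+R[:,2]*q,R,.029,(0,255,0))
circ(b-.04*R[:,2],R,.013,(0,255,0)); circ(Fs,RI,.026,(0,255,255))
circ(Fs+.053*Dv,RI,.0115,(0,255,255))
cv2.imwrite('pics/g3.png',im)
```

```text
(no output)
```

View pics/g2.png

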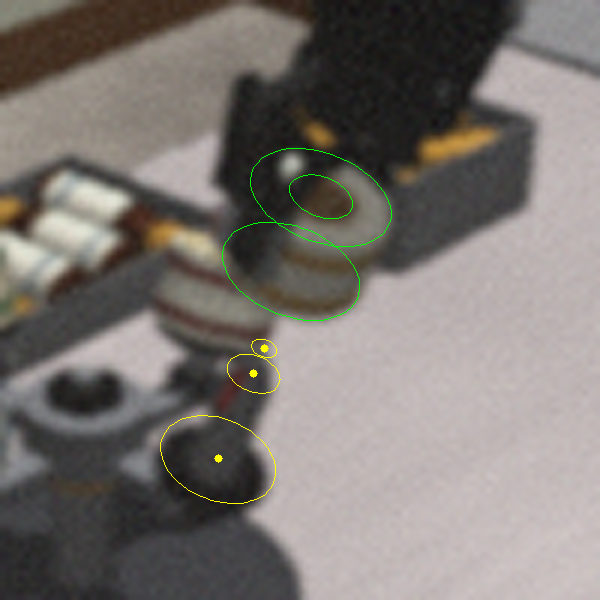

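View pics/g3.png

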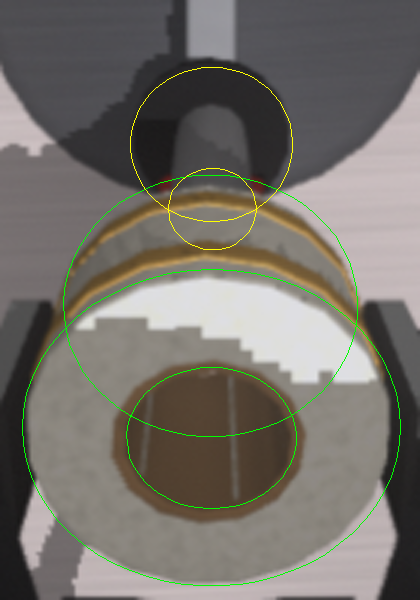

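Call:
apply_moves(moves=[0.05, -0.0006, 0.0003, 0.006, 0, 0.003, 0, 0.05, -0.0006, 0.0003, 0.006, 0, 0.003, 0, 0.05, 0, 0, 0.006, 0, 0.002, 0, 0.05, 0, 0, 0.005, 0, 0, 0, 0.05, 0, 0, 0.005, 0, 0, 0, 0.05, 0, 0, 0.003, 0, 0, 0, 0.05, 0, 0, 0, 0, 0, 0, 0.05, 0, 0, 0, 0, 0, 0])

```text
clock: 16.18
position: [0.5234, -0.0825, 0.1982]
ee_rot: [0.005, 0.984, -0.022, 0.176]
contact_force: [-0.8, -0.4, -1.3]
width: 0.0561
```

```bash
cat >> h.py <<'E'
def overlay(nm,out,box,k):
    d=snap(nm,out); s=manip.get_state(); R=R_of(s['ee_rot']).as_matrix(); p=s['position']
    x0,y0,x1,y1=box
    im=cv2.resize(d['image'][y0:y1,x0:x1,::-1],None,fx=k,fy=k,interpolation=cv2.INTER_CUBIC); raw=im.copy()
    def P(X): u,v=proj(d,X); return int((u-x0+.5)*k),int((v-y0+.5)*k)
    def circ(c,ax,r,col):
        a=ax[:,0];b=ax[:,1]
        cv2.polylines(im,[np.array([P(c+r*(a*np.cos(t)+b*np.sin(t))) for t in np.linspace(0,2*np.pi,60)])],True,col,1)
    circ(Fs,RI,.026,(0,255,255)); circ(Fs+.053*Dv,RI,.0115,(0,255,255)); circ(Fs+.068*Dv,RI,.0055,(0,255,255))
    b=p+R[:,2]*.0086
    for q in (0,-.04): circ(b+R[:,2]*q,R,.029,(0,255,0))
    circ(b-.04*R[:,2],R,.013,(0,255,0))
    cv2.imwrite('pics/%s_o.png'%out,np.hstack([raw,im]) if raw.shape[1]*2<=800 else im)
E
python3 - <<'E'
from h import *
gospin(.07,(.0006,0))
overlay('side','s10',(255,120,335,220),5)
overlay('wrist','w10',(180,140,320,340),2.8)
E
```

```text
t 16.18 p [ 0.5234 -0.0825  0.1982] q [ 0.0048  0.9842 -0.0223  0.1756] F [-0.8 -0.4 -1.3] M [-0.02  0.21  0.  ] w 0.0561 j [-0.362  0.06   1.926  0.145  0.823  1.173]
now: lat [0.0011 0.0007] h 0.0784 F tool [-1.2  0.4  0.9]
target [ 0.5258 -0.0819  0.1901] shift [-0.0006 -0.0007  0.0084] rotvec [ 0.0009 -0.004   0.002 ]
```

View pics/s10_o.png

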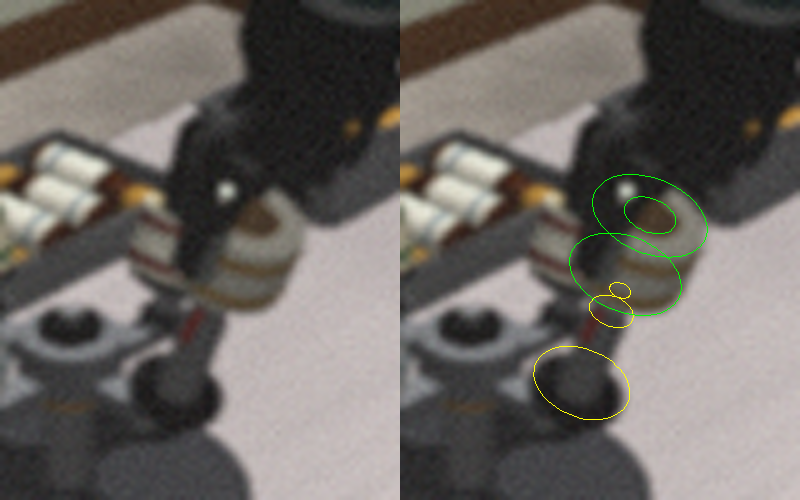

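View pics/w10_o.png

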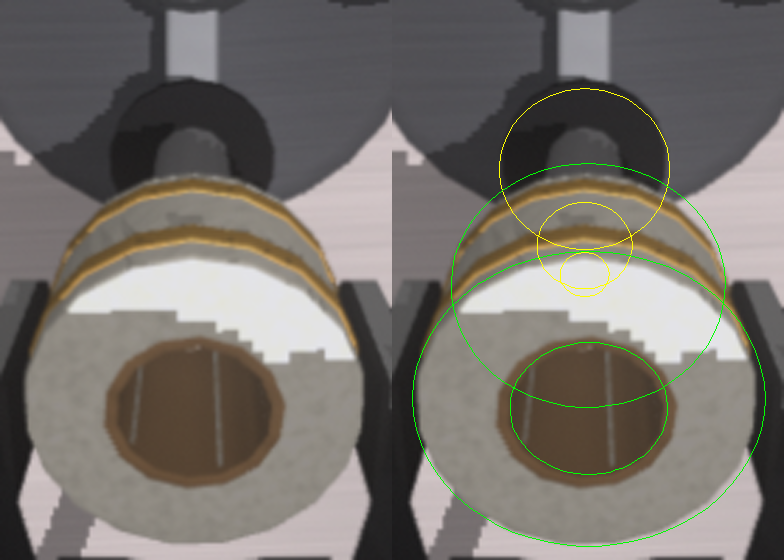

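Run:
```python
from h import *
d=load('w10')
t=np.linspace(0,2*np.pi,200)
for dl in (0,-.005,-.008,-.01):
  for dx in (0,.002):
    C=Fs+dl*Dv+dx*RI[:,0]
    q=np.array([proj(d,C+.026*(RI[:,0]*np.cos(a)+RI[:,1]*np.sin(a))) for a in t])
    q=(q-[180,140]+.5)*2.8
    print(dl,dx,'L %.0f R %.0f top %.0f'%(q[:,0].min(),q[:,0].max(),q[:,1].min()))
```

```text
0 0 L 108 R 278 top 89
0 0.002 L 107 R 278 top 82
-0.005 0 L 109 R 276 top 85
-0.005 0.002 L 109 R 277 top 78
-0.008 0 L 110 R 275 top 83
-0.008 0.002 L 110 R 276 top 76
-0.01 0 L 111 R 275 top 81
-0.01 0.002 L 111 R 275 top 75
```

Call:
apply_moves(moves=[0.05, 0.0002, -0.0003, 0.004, 0, -0.002, 0, 0.05, 0, -0.0003, 0.004, 0, -0.002, 0, 0.05, 0, 0, 0.004, 0, 0, 0, 0.05, 0, 0, 0.004, 0, 0, 0, 0.05, 0, 0, 0.004, 0, 0, 0, 0.05, 0, 0, 0.003, 0, 0, 0, 0.05, 0, 0, 0, 0, 0, 0, 0.05, 0, 0, 0, 0, 0, 0])

```text
clock: 16.95
position: [0.533, -0.0824, 0.1752]
ee_rot: [0.005, 0.984, -0.022, 0.174]
contact_force: [-0.1, -0.3, -0.5]
width: 0.056
```

Run:
```python
from h import *
gospin(.045,(.0015,0))
overlay('side','s11',(255,120,335,220),5)
overlay('wrist','w11',(180,140,320,340),2.8)
```

```text
t 16.95 p [ 0.533  -0.0824  0.1752] q [ 0.005   0.9844 -0.0222  0.1742] F [-0.1 -0.3 -0.5] M [0.01 0.29 0.04] w 0.0560 j [-0.352  0.099  1.946  0.147  0.767  1.175]
now: lat [0.0023 0.0002] h 0.0535 F tool [-0.3  0.3  0.4]
target [ 0.5352 -0.0823  0.1669] shift [-0.0008 -0.0002  0.0085] rotvec [ 0.0013 -0.0012  0.0023]
```

View pics/s11_o.png

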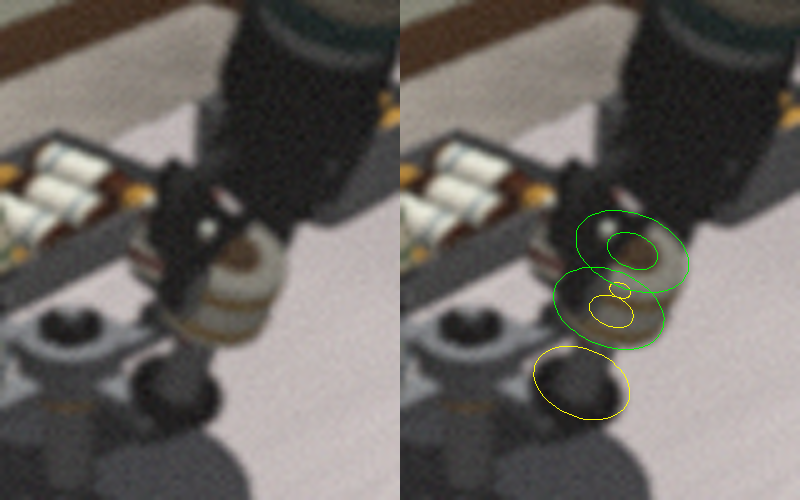

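View pics/w11_o.png

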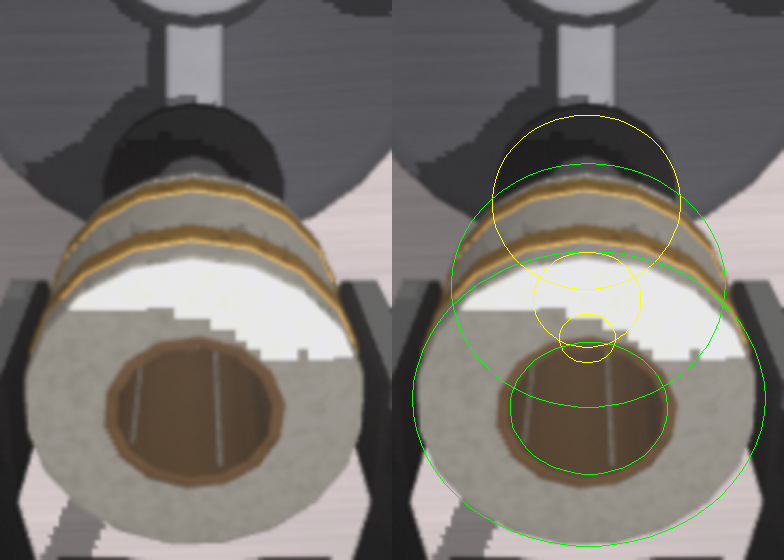

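Call:
apply_moves(moves=[0.05, -0.0004, -0.0001, 0.003, 0.0005, 0, 0.001, 0.05, -0.0003, -0.0001, 0.003, 0.0005, 0, 0.001, 0.05, 0, 0, 0.003, 0, 0, 0, 0.05, 0, 0, 0.003, 0, 0, 0, 0.05, 0, 0, 0.002, 0, 0, 0, 0.05, 0, 0, 0, 0, 0, 0, 0.05, 0, 0, 0, 0, 0, 0, 0.05, 0, 0, 0, 0, 0, 0])

```text
clock: 17.72
position: [0.5385, -0.0827, 0.1626]
ee_rot: [0.005, 0.984, -0.023, 0.176]
contact_force: [-1.8, 0.0, 1.1]
width: 0.0561
```

Run:
```python
from h import *
gospin(.03,(.0015,0))
```

```text
t 17.72 p [ 0.5385 -0.0827  0.1626] q [ 0.0047  0.9841 -0.0232  0.1761] F [-1.8  0.   1.1] M [-0.03  0.33  0.01] w 0.0561 j [-0.349  0.119  1.959  0.154  0.729  1.171]
now: lat [0.0032 0.0002] h 0.0399 F tool [-1.3  0.1 -1.6]
target [ 0.5403 -0.0826  0.1528] shift [-0.0017 -0.0002  0.0099] rotvec [ 0.0011 -0.0051  0.0002]
```

Call:
apply_moves(moves=[0.05, -0.001, 0, 0, 0, -0.003, 0, 0.05, -0.001, 0, 0, 0, -0.002, 0, 0.05, -0.0003, 0, 0.002, 0, 0, 0, 0.05, -0.0003, 0, 0.002, 0, 0, 0, 0.05, -0.0003, 0, 0.002, 0, 0, 0, 0.05, -0.0003, 0, 0.002, 0, 0, 0, 0.05, 0, 0, 0, 0, 0, 0, 0.05, 0, 0, 0, 0, 0, 0])

```text
clock: 18.38
position: [0.5399, -0.0829, 0.1543]
ee_rot: [0.005, 0.984, -0.024, 0.175]
contact_force: [-0.3, 0.8, 2.9]
width: 0.0559
```

Run:
```python
from h import *
gospin(.03,(.0015,0))
```

```text
t 18.38 p [ 0.5399 -0.0829  0.1543] q [ 0.0048  0.9842 -0.0235  0.1754] F [-0.3  0.8  2.9] M [0.07 0.1  0.03] w 0.0559 j [-0.348  0.131  1.969  0.156  0.709  1.169]
now: lat [0.0016 0.0003] h 0.0315 F tool [ 0.7 -0.7 -2.8]
target [ 0.5403 -0.0826  0.1528] shift [-0.0002 -0.0003  0.0015] rotvec [ 0.0015 -0.0037 -0.0004]
```

Call:
apply_moves(moves=[0.05, 0, 0, 0.002, 0, -0.002, 0, 0.05, 0, 0, 0.002, 0, -0.001, 0, 0.05, -0.0002, 0, 0.002, 0, 0, 0, 0.05, -0.0002, 0, 0.002, 0, 0, 0, 0.05, -0.0002, 0, 0.002, 0, 0, 0, 0.05, 0, 0, 0, 0, 0, 0, 0.05, 0, 0, 0, 0, 0, 0, 0.05, 0, 0, 0, 0, 0, 0])

```text
clock: 19.05
position: [0.5429, -0.083, 0.1433]
ee_rot: [0.005, 0.985, -0.023, 0.173]
contact_force: [-0.5, 0.1, 1.4]
width: 0.0563
```

Run:
```python
from h import *
gospin(.02,(.0015,0))
```

```text
t 19.05 p [ 0.5429 -0.083   0.1433] q [ 0.0047  0.9846 -0.0235  0.1733] F [-0.5  0.1  1.4] M [0.05 0.17 0.08] w 0.0563 j [-0.345  0.15   1.977  0.157  0.686  1.169]
now: lat [0.0007 0.0003] h 0.0202 F tool [-0.  -0.  -1.5]
target [ 0.5437 -0.0827  0.1434] shift [ 0.0008 -0.0003  0.0002] rotvec [ 0.0013  0.0005 -0.0003]
```

Run:
```python
from h import *
overlay('side','s12',(255,120,335,220),5)
overlay('wrist','w12',(180,140,320,340),2.8)
```

```text
(no output)
```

View pics/s12_o.png

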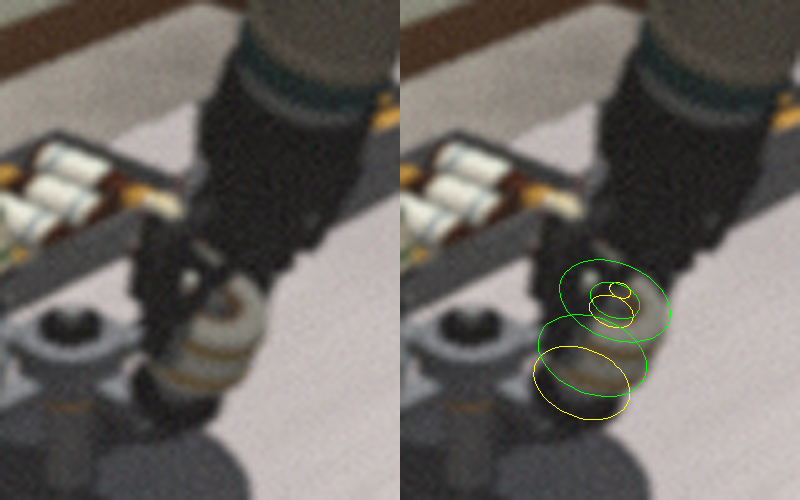

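View pics/w12_o.png

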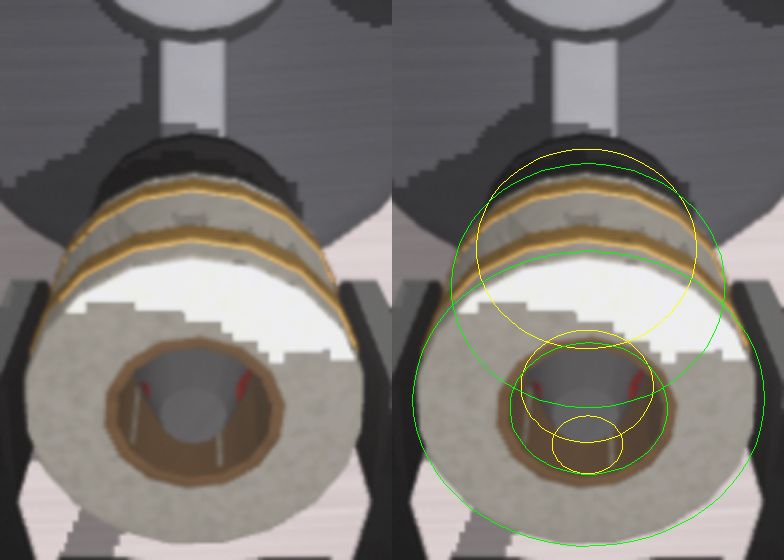

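Call:
apply_moves(moves=[0.05, 0.0003, 0, 0.002, 0, 0, 0, 0.05, 0.0002, 0, 0.002, 0, 0, 0, 0.05, 0, 0, 0.002, 0, 0, 0, 0.05, 0, 0, 0.002, 0, 0, 0, 0.05, 0, 0, 0.002, 0, 0, 0, 0.05, 0, 0, 0.002, 0, 0, 0, 0.05, 0, 0, 0.002, 0, 0, 0, 0.05, 0, 0, 0.002, 0, 0, 0])

```text
clock: 19.82
position: [0.549, -0.0834, 0.1281]
ee_rot: [0.005, 0.985, -0.023, 0.174]
contact_force: [-1.2, 0.3, 2.1]
width: 0.0562
```

Run:
```python
from h import *
gospin(-.008,(.0015,0))
```

```text
t 19.82 p [ 0.549  -0.0834  0.1281] q [ 0.005   0.9845 -0.0232  0.1737] F [-1.2  0.3  2.1] M [0.05 0.27 0.  ] w 0.0562 j [-0.341  0.177  1.989  0.162  0.646  1.164]
now: lat [0.0013 0.0004] h 0.0038 F tool [-0.4 -0.3 -2.4]
target [ 0.5533 -0.0832  0.1171] shift [ 0.0002 -0.0004  0.0118] rotvec [ 0.0018 -0.0002  0.0002]
```

Call:
apply_moves(moves=[0.05, 0, 0, 0.002, 0, 0, 0, 0.05, 0, 0, 0.0015, 0, 0, 0, 0.05, 0, 0, 0.0015, 0, 0, 0, 0.05, 0, 0, 0.001, 0, 0, 0, 0.05, 0, 0, 0.001, 0, 0, 0, 0.05, 0, 0, 0.001, 0, 0, 0, 0.05, 0, 0, 0.001, 0, 0, 0, 0.05, 0, 0, 0.001, 0, 0, 0])

```text
clock: 20.48
position: [0.5523, -0.0835, 0.1174]
ee_rot: [0.005, 0.985, -0.023, 0.173]
contact_force: [-6.9, 0.7, 10.7]
width: 0.0561
```

Run:
```python
from h import *
gospin(-.008,(.0015,0))
overlay('wrist','w13',(180,140,320,340),2.8)
```

```text
t 20.48 p [ 0.5523 -0.0835  0.1174] q [ 0.0049  0.9847 -0.023   0.1729] F [-6.9  0.7 10.7] M [0.15 0.56 0.09] w 0.0561 j [-0.338  0.196  1.997  0.166  0.621  1.16 ]
now: lat [0.0007 0.0003] h -0.0074 F tool [ -2.8  -0.4 -12.4]
target [ 0.5533 -0.0832  0.1171] shift [ 0.0008 -0.0003  0.0006] rotvec [0.0015 0.0015 0.0006]
```

View pics/w13_o.png

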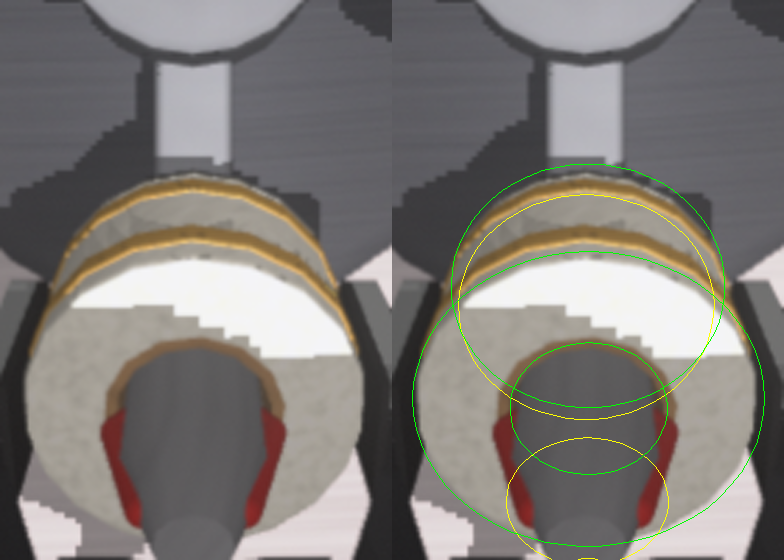

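Call:
apply_moves(moves=[0.056, 0, 0, 0, 0, 0, 0, 0.06, 0, 0, 0, 0, 0, 0, 0.07, 0, 0, 0, 0, 0, 0, 0.075, 0, 0, 0, 0, 0, 0, 0.075, 0, 0, 0, 0, 0, 0, 0.075, 0, 0, 0, 0, 0, 0, 0.075, 0, 0, 0, 0, 0, 0, 0.075, 0, 0, 0, 0, 0, 0])

```text
clock: 21.2
position: [0.5525, -0.084, 0.1182]
ee_rot: [0.005, 0.985, -0.023, 0.173]
contact_force: [0.0, -0.4, -0.3]
width: 0.0751
```

Run:
```python
from h import *
gospin(-.008,(.0015,0))
overlay('wrist','w14',(180,140,320,340),2.8)
```

```text
t 21.20 p [ 0.5525 -0.084   0.1182] q [ 0.0054  0.9846 -0.0229  0.1735] F [ 0.  -0.4 -0.3] M [ 0.01  0.16 -0.01] w 0.0751 j [-0.339  0.195  1.996  0.166  0.621  1.16 ]
now: lat [0.0012 0.0008] h -0.0067 F tool [-0.1  0.4  0.3]
target [ 0.5533 -0.0832  0.1171] shift [ 0.0003 -0.0008  0.0013] rotvec [0.0025 0.0002 0.001 ]
```

View pics/w14_o.png

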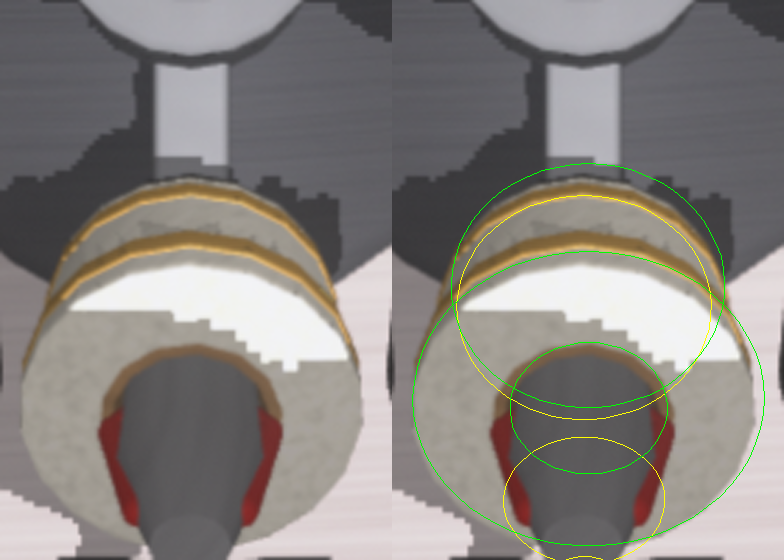

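Call:
apply_moves(moves=[0.078, 0, 0, -0.008, 0, 0, 0, 0.078, 0, 0, -0.012, 0, 0, 0, 0.078, 0, 0, -0.016, 0, 0, 0, 0.078, 0, 0, -0.018, 0, 0, 0, 0.078, 0, 0, -0.018, 0, 0, 0, 0.078, 0, 0, -0.02, 0, 0, 0, 0.078, 0, 0, -0.025, 0, 0, 0, 0.078, 0, 0, -0.025, 0, 0, 0])

```text
clock: 21.92
position: [0.4984, -0.08, 0.2533]
ee_rot: [0.004, 0.986, -0.023, 0.167]
contact_force: [0.3, -0.9, -0.5]
width: 0.0782
```

Call:
apply_moves(moves=[0.078, -0.02, 0, -0.03, 0, 0, 0, 0.078, -0.02, 0, -0.03, 0, 0, 0, 0.078, -0.02, 0, -0.03, 0, 0, 0, 0.078, 0, 0, 0, 0, 0, 0, 0.078, 0, 0, 0, 0, 0, 0, 0.078, 0, 0, 0, 0, 0, 0, 0.078, 0, 0, 0, 0, 0, 0, 0.078, 0, 0, 0, 0, 0, 0])

```text
clock: 22.58
position: [0.409, -0.0761, 0.3304]
ee_rot: [0.008, 0.984, -0.022, 0.174]
contact_force: [0.7, -0.6, -0.0]
width: 0.0783
```

Run:
```python
from h import *
gospin(-.008)
overlay('wrist','w15',(120,80,400,380),2)
overlay('side','s15',(220,130,320,230),4)
snap('top','t15'); crop('t15',100,110,420,260,2.5,'t15c')
```

```text
t 22.58 p [ 0.409  -0.0761  0.3304] q [ 0.0076  0.9844 -0.0223  0.1744] F [ 0.7 -0.6 -0. ] M [ 0.03  0.19 -0.  ] w 0.0783 j [-0.474 -0.215  1.831  0.147  1.205  1.111]
now: lat [-0.0613 -0.0003] h 0.2419 F tool [0.6 0.5 0.2]
target [ 0.5519 -0.0831  0.1166] shift [ 0.0609 -0.0011  0.25  ] rotvec [ 0.0065 -0.0017  0.003 ]
```

View pics/w15_o.png

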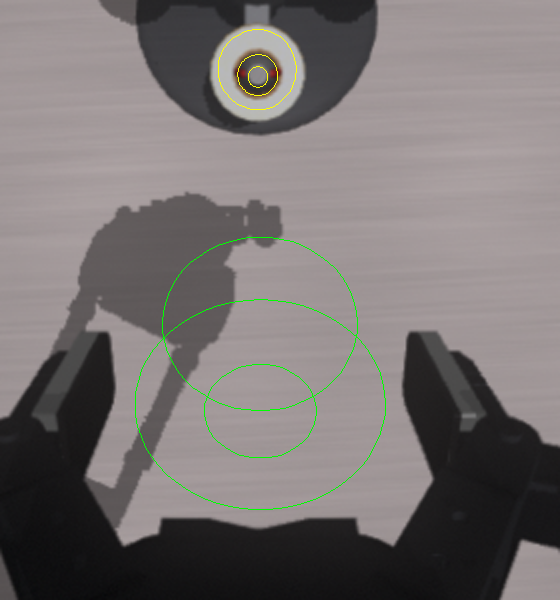

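View pics/s15_o.png

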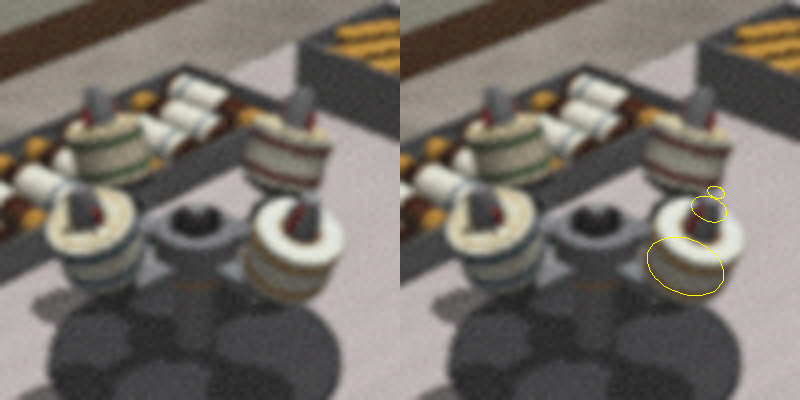

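View pics/t15c.png

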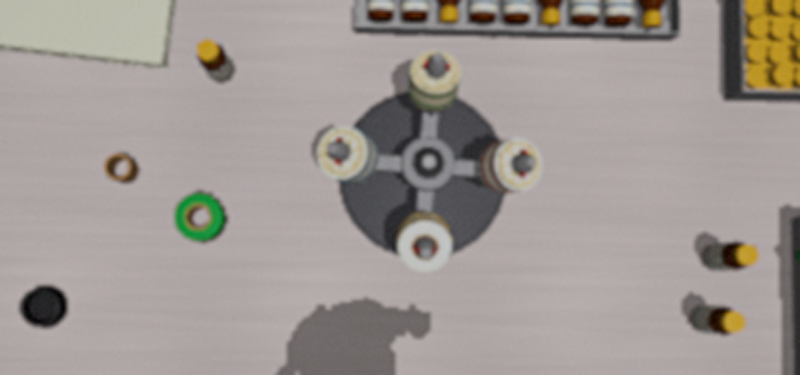

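Run:
```python
from h import *
crop('w15',215,85,285,145,9,'w15c')
```

```text
(no output)
```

View pics/w15c.png

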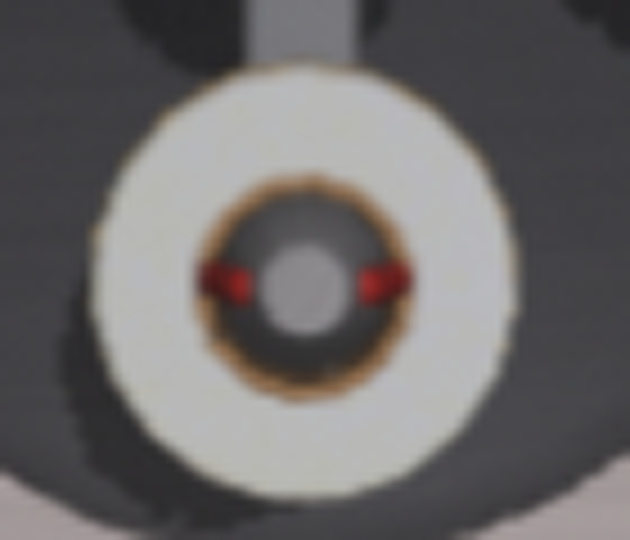

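Run:
```python
from h import *
print(workorder.sign_off()); st()
```

```text
the job is handed in; nothing more can be done
None
the job is handed in; nothing more can be done
```

The white roll with the two gold bands is on the empty spindle, and I handed the job in at about 22.6 s; the sign-off gives no verdict.

**What I did:** I turned the tree by pushing the empty spindle round with the closed fingers, at about 2–3 N. It ended pointing about 2.7° off -x. I then gripped the roll at 40 N, tilted it 20° and slid it on in small steps. I stopped when the axial force rose to about 12–13 N at the flange, and then let go and backed off.

**Last checks:**
- **Force:** the wrist reads about zero, so the robot touches nothing.
- **Roll position:** the roll sits on the flange, its middle about 13 mm along from free_spindle. The spindle proved to be set 7–10 mm farther in than its middle setting.
- **Core locks:** both locks show outside the bore. They measure about 30 mm across in the close view, against 29.6 mm when fully out.
- **Bench:** the other rolls, bottles, core and puck look unmoved.

**Disagreements:**
- A more distant, blurry view put the locks at 28–29 mm across. Read that way they would be about 0.3 to 0.8 mm in each, still under the 0.9 mm limit; I trusted the close view.
- I felt less push than expected at the locks: about 4 N, read after a pause, against the 8–13 N given.

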